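# Rock-test pump covers on the granite plate and pack the true ones

## Robot

A 6-joint arm with a two-finger parallel gripper is mounted at the origin on the work surface. World frame = base frame: x ahead of the robot, y to its left, z up, the work surface at z = 0. Lengths are in m, angles in rad, forces in N, time in s.
With the tool pointing down it reaches from about 0.325 to 0.9 m from the base axis. Payload 3.5 kg.
Tool frame: the origin (TCP) lies midway between the tips of the shut fingers; the grasp point (between the pads) lies 19 mm behind it (bot.grip_depth is the distance from the TCP to the grasp point, in m); z points along the fingers, y is the line along which they close (so a half turn about z gives the same grasp; the last joint's range is limited). The gripper opens to 85 mm and grips with 20 to 120 N. Pads are 22 mm wide; open, the fingers measure 114 mm over their backs; the gripper's body (76 mm by 85 mm) begins 54 mm behind the grasp point. The pads swing forward as they close: fully open they stand 13 mm farther back than shut.
Start: joints at [-1.27, 0.276, -0.026, 1.268, 0, 1.467], TCP at [0.246, -0.575, 0.231] pointing down, gripper open.
Joint ranges: [-3.12, 3.12], [-0.85, 1.88], [-1.08, 1.24], [-1.95, 2.15], [-1.57, 1.53], [-3.14, 3.14]. Speed limits (rad/s): [2.57, 2.57, 3.14, 3.14, 3.14, 3.14].

## Interface

Orientations are given as a 3x3 rotation matrix whose columns are the frame's x, y, z axes.
In Python, from rig import bot, get_image, spot_in, regions_of gives the robot as it stands.
- The arm moves only by the tool apply_moves, never from a script. Its argument "series" is a list of rows, each an object of numbers: "tx", "ty", "tz": the shift along the world's x, y, z in mm; "roll": the turn about the world's z in rad; "jaw": the opening in per cent of the stroke, from 0 (shut) to 100 (fully open). In form: [{"tx": .., "ty": .., "tz": .., "roll": .., "jaw": ..}, ...]. A call has 1 to 5 rows; each row is the pose to reach, as a shift and turn from the pose commanded when the call began; what a row does not reach only later rows make up. A row lasts 1/10 s, in which the tool goes at most 50 mm and 8.59 degrees, less where a joint would pass 70% of its speed; a pose out of reach is approached as far as the arm can. A call with a gripper value outside its range is refused whole. The fingers move at their own pace and stop on an object; "force" is the grip in N (left out, the last holds). Time passes only in rows, so rows that repeat a pose let the fingers close. It gives the time, the measured TCP pose, the force, the opening and the grip force at its end, in the units of the state.
- bot.sense(): the state, without advancing time (a new reading comes with each control period).
- get_image(name): name is "scene" or "side" or "wrist"; returns a dict with "img" (400x640x3 uint8, red, green, blue), "fx", "fy", "cx", "cy" (pixels), "R" (3x3) and "t" (3): a world point X has camera coordinates R X + t. Camera axes: x right, y down, z forward; pixel columns grow to the right and rows downward; lengths in m; the calibration is good to about 2 mm. A picture is of the moment at which its call begins. There is no depth.
- bot.finish_job(): hands the job in; it is judged then, once.
Trained networks look in the newest picture that a camera, given by its name, has taken for a name from the list of things; names that differ only in an ending like _2 or _b are one class to them, and where a whole thing is asked for, a point or a joint stands for the part that bears it (a point fixed in the world has none). Each returns a list of dicts, best first, with "score" (0 to 1); they miss things now and then, are a little off and sometimes report something else, mostly with a low value. They report only what shows in the picture. A call takes as long as a camera call. They do not tell look-alikes from the thing itself.
- spot_in(label, camera): "xyz" ([x, y, z] in m, in world coordinates, good to about 4 mm: the middle of the surface that is visible of it).
- regions_of(label, camera): "region" (400x640 bool, what is visible of it).
The state is a dict: "clock": time; "joints": joint angles; "qvel": joint speeds; "tau": joint torques, N m; "tool_pos": TCP position; "tcp_rot": TCP orientation; "contact_force": force on the tool from outside, world axes, zero at the start; "wrist_torque": the same for the moment, N m; "finger_gap": finger opening in m; "finger_force": force on a finger pad.
Only numpy, scipy, OpenCV 4.12 (cv2) and the standard library are available. Lean on these libraries where they do the work, as an engineer would, in place of code of your own. Each camera call takes 0.05 s, during which the arm holds its last target. There are 200 camera calls.

## Task

Set each of the pump end covers, boss up, on the black granite surface plate and press down on its corners in turn with the fingertips to see whether it rocks. Lay the covers that sit dead still flat on the floor of the blue case, side by side, and put the ones that rock into the red scrap bin; then shut the case lid fully and turn its latch clockwise a quarter turn until it clicks over. Leave the other things on the bench alone.

Things in the scene. Friction and masses are not known exactly. Their poses are not given: they have to be found in the camera images.
- cover_1: Loose aluminium pump end cover, boss up on the bench, or absent: a 100 x 100 mm plate 8 mm thick with a round boss in the middle (34 mm across, top 33 mm above the underside; grip it there) and a bolt hole near each corner; 0.34 kg. Origin: centre of the underside; z up through the boss, x and y along the edges, corners at +-50, +-50 mm. True or warped (see cover_2), not told which.
- cover_2: Same kind, size, origin and axes as cover_1, or absent. A warped cover has two diagonally opposite corners (either pair) bent up 5 degrees, about 4 mm at the tip, beyond a flat strip 44 mm wide along the other diagonal; left alone it sits level, just like a true one.
- cover_3: Same kind, size, origin and axes as cover_1, or absent. Pressed with 5 to 10 N on a bent-up corner, 50 mm out from the centre (it takes about 3 N), a warped cover on the granite tips 0.085 rad: that corner gives about 2 mm under the finger, the opposite one lifts 8 mm, and it falls back when let go; at its two other corners it does not move. A true cover does not move at any corner.
- cover_4: Same kind, size, origin and axes as cover_1, or absent. Any of the covers may be true or warped; three or four are present, one or two of each kind. (true_a, true_b, warped_a and warped_b are the judge's names for the bosses of the true and the warped covers, centre 16.5 mm above the underside.)
- granite_top (a point): Centre of the top face of the black granite surface plate, 50 mm above the bench; the face is 200 mm (its x) by 260 mm (its y), flat and hard. It does not move.
- case_in (a point): Centre of the inner floor of the blue steel case, 6 mm above the bench; the inside is 188 mm (its x) by 268 mm (its y), its rim 69 mm above this floor; walls 6 mm. x points from the front to the hinged back. Two covers fit side by side along y, 66 mm either side of the centre. The case does not move.
- lid (a joint): The case's lid: 0 shut, grows as it opens (rad), 1.57 upright; it starts about upright, its edge some 275 mm above the bench. A friction hinge holds it where it is left, so it has to be pushed all the way down with a few newtons on its edge.
- lid_hinge (a point): Middle of the lid's hinge line, at the back rim of the case; it does not move. Its axes are those of the lid: x lies in the lid and points from the front edge to the hinge (the lid reaches 202 mm to -x), y along the hinge, z out of the lid's outer face (up when shut).
- lid_edge (a point): Middle of the lid's free edge, on the outer face (the lid is 8 mm thick and 284 mm long in y); 200 mm from the hinge. Push on the outer face near this edge, but beside the latch, to shut it.
- latch (a joint): The quarter-turn latch on the lid: 0 open (as it starts), 1.57 fastened, growing clockwise as seen from above the shut lid (rad). A spring detent (about 0.12 N m) holds it at either end: it springs back if let go before half way (0.79) and clicks home to 1.57 by itself once past.
- latch_grip (a point): Centre of the latch's black grip bar, 34 mm above the lid's inner face on the latch's axis, 165 mm from the hinge in the middle of the lid. The bar is 52 mm long along this point's x, 14 mm wide along its y and stands 25 mm above the latch's round foot (42 mm across), to 10 mm above this point.
- scrap_bin_in (a point): Centre of the inner floor of the open red scrap bin, 5 mm above the bench; the inside is 170 mm (its x) by 270 mm (its y), its rim 50 mm above this floor. Two covers fit side by side along y. The bin does not move.
- spray_bottle: Bystander, not part of the job, to be left where it is: white spray bottle with a blue head, 92 mm across, 185 mm tall. Origin: centre of its underside.
- adaptor: Bystander, not part of the job, to be left where it is: lying steel tube adaptor with two hexagons, 150 mm long (its x), 30 mm high. Origin: centre of its underside.
- gear: Bystander, not part of the job, to be left where it is: steel gear wheel, 108 mm across, 30 mm high. Origin: centre of its underside.
- elbow: Bystander, not part of the job, to be left where it is: standing brass elbow fitting, 40 mm across, 62 mm tall. Origin: centre of its underside.
- oil_can: Bystander, not part of the job, to be left where it is: yellow can, 72 mm across, 100 mm tall. Origin: centre of its underside.
- spanner: Bystander, not part of the job, to be left where it is: lying steel spanner, 170 mm long (its x). Origin: the middle, underneath.
- try_square: Bystander, not part of the job, to be left where it is: lying steel try square, stock 90 mm (its y) and 16 mm high, blade 130 mm (to its +x). Origin: under the middle of the stock.
There are look-alikes about, which are no part of the job. Leave any brown look-alike of the cover_3 alone.

How it is judged:
By the outcome, as a careful person would: the job done as asked, in the order asked, and still so for the second after the job is handed in, with the robot touching nothing.
Of cover_1, cover_2, cover_3, cover_4 only 3 to 4 are there at a start; the rules pass over those that are not, and their reading is None.
At some moment in a run one of cover_1, cover_2, cover_3, cover_4 may be knocked a few centimetres aside while the robot is not near it.
Once in a run the grip may slacken for a moment while it holds something.
It also fails if it takes over 210 s, if anything falls off the work surface, if the arm or the gripper's body presses on something with over 40 N, if the wrist force passes 120 N, or if a joint passes its speed limit or range.

## Working session

There is one attempt and no reset: what is moved stays moved. The work goes in short steps, Python scripts to look and compute and a tool call to move; the robot and the scene stay as the last step left them, time stands still between calls to the robot, and variables do not carry over. Pictures are saved under pics/ and viewed, at most 14 in all, crops included, and the job is handed in when it is done.

Besides the shell and the picture viewer there is one more tool, called after "Call:" as name([rows], argument=value, ...), one row to a line, values as JSON. apply_moves: Moves the arm, as the interface text tells. Its arguments: {"type":"object","properties":{"series":{"type":"array","items":{"type":"object","properties":{"tx":{"type":"number"},"ty":{"type":"number"},"tz":{"type":"number"},"roll":{"type":"number"},"jaw":{"type":"number"}}}},"force":{"type":"number"}},"required":["series"]}

```bash
mkdir -p pics; ls; cat > h.py <<'E'
import numpy as np,cv2
from rig import bot,get_image,spot_in,regions_of
def save(cam,fn):
    d=get_image(cam); cv2.imwrite('pics/'+fn,cv2.cvtColor(d['img'],cv2.COLOR_RGB2BGR)); return d
def proj(d,X):
    c=np.array(d['R'])@np.array(X)+np.array(d['t']); return d['fx']*c[0]/c[2]+d['cx'],d['fy']*c[1]/c[2]+d['cy']
def ray(d,u,v,z):
    R=np.array(d['R']);t=np.array(d['t']);o=-R.T@t;r=R.T@np.array([(u-d['cx'])/d['fx'],(v-d['cy'])/d['fy'],1.])
    return o+r*(z-o[2])/r[2]
E
python3 - <<'E'
from h import *
for c in ['scene','side']: d=save(c,c+'0.png'); print(c,np.round(-np.array(d['R']).T@d['t'],3))
for l in ['cover_1','granite_top','case_in','lid','lid_edge','latch_grip','lid_hinge','scrap_bin_in']:
    for c in ['scene','side']:
        try: print(l,c,[(np.round(s['xyz'],3).tolist(),round(s['score'],2)) for s in spot_in(l,c)])
        except Exception as e: print(l,c,e)
s=bot.sense();print({k:np.round(v,3).tolist() for k,v in s.items()})
E
```

```text
pics
scene [ 1.009 -0.315  1.06 ]
side [0.359 0.903 1.138]
cover_1 scene [([0.672, 0.184, 0.009], 0.82), ([0.658, 0.052, 0.007], 0.78), ([0.246, 0.323, 0.005], 0.72), ([0.669, -0.206, 0.006], 0.67), ([0.654, -0.075, 0.008], 0.61), ([0.558, -0.365, 0.206], 0.26)]
cover_1 side [([0.238, 0.338, 0.009], 0.86), ([0.651, 0.071, 0.005], 0.64), ([0.65, -0.056, 0.017], 0.61), ([0.665, 0.206, 0.01], 0.61), ([0.657, -0.188, 0.004], 0.56)]
granite_top scene [([0.479, -0.025, 0.046], 0.83), ([0.557, -0.36, 0.207], 0.66), ([0.575, -0.352, 0.251], 0.5)]
granite_top side [([0.464, 0.008, 0.054], 0.71)]
case_in scene [([0.673, -0.204, 0.009], 0.71), ([0.555, -0.363, 0.125], 0.59)]
case_in side [([0.472, -0.353, 0.035], 0.9)]
lid scene [([0.773, -0.014, 0.012], 0.68), ([0.559, -0.363, 0.203], 0.67), ([0.477, -0.028, 0.05], 0.45)]
lid side [([0.552, -0.338, 0.217], 0.73)]
lid_edge scene [([0.554, -0.362, 0.203], 0.68), ([0.575, -0.353, 0.253], 0.49)]
lid_edge side [([0.55, -0.34, 0.224], 0.71)]
latch_grip scene [([0.576, -0.352, 0.251], 0.85), ([0.555, -0.363, 0.123], 0.19)]
latch_grip side []
lid_hinge scene [([0.558, -0.366, 0.212], 0.69)]
lid_hinge side [([0.546, -0.337, 0.219], 0.82)]
scrap_bin_in scene [([0.442, 0.366, 0.003], 0.91)]
scrap_bin_in side [([0.453, 0.373, -0.001], 0.7)]
{'clock': 0.9, 'joints': [-1.27, 0.276, -0.026, 1.268, 0.0, 1.467], 'qvel': [-0.0, -0.0, -0.001, 0.001, 0.0, 0.001], 'tau': [-0.0, -44.548, 29.557, 0.001, -0.0, 0.0], 'tool_pos': [0.246, -0.575, 0.231], 'tcp_rot': [[0.92, 0.393, 0.0], [0.393, -0.92, -0.0], [0.0, 0.0, -1.0]], 'contact_force': [0.259, 0.97, 0.452], 'wrist_torque': [0.052, 0.009, -0.045], 'finger_force': 0.0, 'finger_gap': 0.085}
```

View pics/scene0.png

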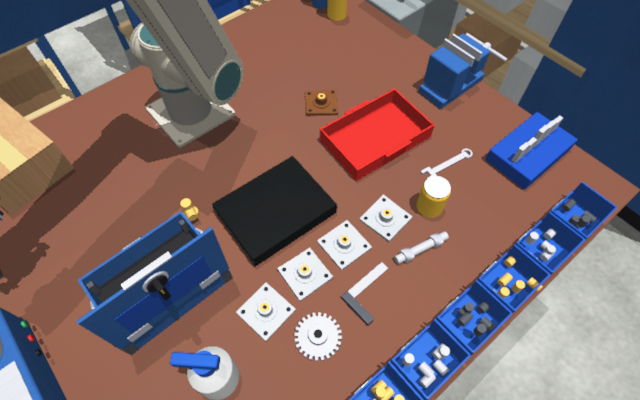

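View pics/side0.png

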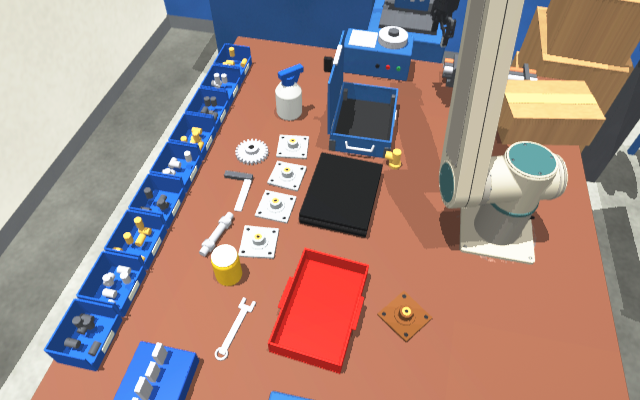

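Four aluminium covers stand in a row, at scene px (265,308), (305,271), (344,243) and (386,216). The brown plate at scene (321,98) is the look-alike and stays put. Next I'll get precise poses from the masks.

```bash
cat >> h.py <<'E'
def rect(d,m,z):
    cs,_=cv2.findContours(m.astype(np.uint8),cv2.RETR_EXTERNAL,cv2.CHAIN_APPROX_NONE)
    c=max(cs,key=cv2.contourArea)[:,0,:]
    P=np.array([ray(d,u,v,z)[:2] for u,v in c],np.float32)
    r=cv2.minAreaRect(P*1000); return np.round(r[0]).tolist(),np.round(r[1]).tolist(),round(r[2],1)
E
python3 - <<'E'
from h import *
for c in ['scene','side']:
    d=get_image(c)
    for l,z in [('cover_1',.008),('granite_top',.05),('scrap_bin_in',.055),('case_in',.075),('spray_bottle',.1),('latch_grip',.2),('elbow',.06)]:
        for r in regions_of(l,c)[:5]:
            m=r['region']; ys,xs=np.where(m)
            if m.sum()<20: continue
            print(c,l,round(r['score'],2),'px',round(xs.mean()),round(ys.mean()),m.sum(),rect(d,m,z))
    for l in ['spray_bottle','elbow','gear']: print(c,l,[np.round(s['xyz'],3).tolist() for s in spot_in(l,c)])
E
```

```text
scene cover_1 0.96 px 343 245 1470 ([654.0, 57.0], [105.0, 106.0], 87.5)
scene cover_1 0.91 px 304 274 1628 ([651.0, -71.0], [103.0, 107.0], 85.2)
scene cover_1 0.82 px 321 103 803 ([238.0, 332.0], [100.0, 110.0], 50.9)
scene cover_1 0.81 px 265 312 1694 ([665.0, -202.0], [99.0, 100.0], 7.1)
scene cover_1 0.72 px 385 218 1273 ([668.0, 194.0], [103.0, 103.0], 7.3)
scene granite_top 0.92 px 274 210 7377 ([472.0, -23.0], [266.0, 220.0], 87.2)
scene scrap_bin_in 0.89 px 375 134 5927 ([460.0, 349.0], [306.0, 216.0], 85.4)
scene scrap_bin_in 0.31 px 449 162 366 ([670.0, 421.0], [153.0, 34.0], 80.1)
scene scrap_bin_in 0.19 px 433 197 991 ([717.0, 309.0], [70.0, 130.0], 21.7)
scene case_in 0.68 px 152 283 12499 ([459.0, -364.0], [238.0, 356.0], 1.0)
scene case_in 0.36 px 209 371 2353 ([704.0, -372.0], [148.0, 91.0], 9.5)
scene spray_bottle 0.59 px 209 372 2382 ([712.0, -372.0], [146.0, 88.0], 8.8)
scene spray_bottle 0.47 px 159 287 332 ([500.0, -365.0], [45.0, 60.0], 69.5)
scene latch_grip 0.71 px 157 291 7493 ([554.0, -357.0], [121.0, 311.0], 1.6)
scene latch_grip 0.65 px 159 287 381 ([555.
[... 873 characters left out ...]
ranite_top 0.66 px 319 309 8363 ([451.0, 374.0], [300.0, 201.0], 84.5)
side scrap_bin_in 0.71 px 276 206 893 ([639.0, 100.0], [100.0, 98.0], 86.7)
side scrap_bin_in 0.66 px 319 310 8350 ([450.0, 377.0], [298.0, 201.0], 84.5)
side case_in 0.29 px 258 241 1042 ([647.0, 242.0], [94.0, 99.0], 5.6)
side spray_bottle 0.74 px 289 93 1254 ([717.0, -367.0], [93.0, 304.0], 13.1)
side latch_grip 0.56 px 334 80 1077 ([558.0, -344.0], [67.0, 534.0], 9.9)
side latch_grip 0.42 px 328 63 107 ([589.0, -407.0], [27.0, 78.0], 10.8)
side elbow 0.77 px 394 158 243 ([329.0, -158.0], [47.0, 85.0], 5.7)
side spray_bottle [[0.707, -0.342, 0.104]]
side elbow [[0.323, -0.185, 0.035]]
side gear [[0.786, -0.133, 0.017]]
```

Call:
apply_moves([
  {"tx":10,"ty":49,"tz":5,"roll":-0.1},
  {"tx":20,"ty":97,"tz":5,"roll":-0.2},
  {"tx":30,"ty":145,"tz":5,"roll":-0.3},
  {"tx":40,"ty":193,"tz":5,"roll":-0.4},
  {"tx":50,"ty":240,"tz":5,"roll":-0.44},
])

```text
schema error: expected keys tx, ty, tz, roll, jaw
```

Call:
apply_moves([
  {"tx":10,"ty":49},
  {"tx":20,"ty":97},
  {"tx":30,"ty":145},
  {"tx":60,"ty":180},
  {"tx":105,"ty":200},
])

```text
schema error: expected keys tx, ty, tz, roll, jaw
```

Call:
apply_moves([
  {"tx":48,"ty":13},
  {"tx":96,"ty":26},
  {"tx":144,"ty":39},
  {"tx":192,"ty":52},
  {"tx":240,"ty":65},
])

```text
schema error: expected keys tx, ty, tz, roll, jaw
```

All keys are required in every row.

Call:
apply_moves([
  {"tx":10,"ty":49,"tz":5,"roll":-0.1,"jaw":100},
  {"tx":20,"ty":97,"tz":5,"roll":-0.2,"jaw":100},
  {"tx":30,"ty":145,"tz":5,"roll":-0.3,"jaw":100},
  {"tx":40,"ty":193,"tz":5,"roll":-0.4,"jaw":100},
  {"tx":50,"ty":240,"tz":5,"roll":-0.44,"jaw":100},
])

```text
clock: 2.5
tool_pos: [0.2956, -0.3329, 0.2364]
tcp_rot: [[0.999, -0.039, 0.0], [-0.039, -0.999, -0.0], [0.001, 0.0, -1.0]]
contact_force: [1.4, -0.2, 0.6]
finger_gap: 0.0855
finger_force: 0.0
```

Call:
apply_moves([
  {"tx":10,"ty":49,"tz":0,"roll":0,"jaw":100},
  {"tx":20,"ty":97,"tz":0,"roll":0,"jaw":100},
  {"tx":30,"ty":145,"tz":0,"roll":0,"jaw":100},
  {"tx":60,"ty":180,"tz":0,"roll":0,"jaw":100},
  {"tx":105,"ty":200,"tz":0,"roll":0,"jaw":100},
])

```text
clock: 3.0
tool_pos: [0.3994, -0.1318, 0.2367]
tcp_rot: [[0.999, -0.036, -0.0], [-0.036, -0.999, -0.0], [-0.0, 0.0, -1.0]]
contact_force: [0.5, -2.0, 0.6]
finger_gap: 0.0854
finger_force: 0.0
```

Call:
apply_moves([
  {"tx":48,"ty":13,"tz":0,"roll":0,"jaw":100},
  {"tx":96,"ty":26,"tz":0,"roll":0,"jaw":100},
  {"tx":144,"ty":39,"tz":0,"roll":0,"jaw":100},
  {"tx":192,"ty":52,"tz":0,"roll":0,"jaw":100},
  {"tx":240,"ty":65,"tz":0,"roll":0,"jaw":100},
])

```text
clock: 3.5
tool_pos: [0.6425, -0.0688, 0.2362]
tcp_rot: [[0.999, -0.036, 0.0], [-0.036, -0.999, -0.0], [0.0, 0.0, -1.0]]
contact_force: [-0.0, -0.9, 0.5]
finger_gap: 0.0855
finger_force: 0.0
```

```bash
cat >> h.py <<'E'
def st():
    s=bot.sense(); R=np.array(s['tcp_rot'])
    print('t',round(s['clock'],1),'pos',np.round(np.array(s['tool_pos'])*1000,1),'yang',round(np.degrees(np.arctan2(R[1,1],R[0,1])),1),'F',np.round(s['contact_force'],1),'gap',round(s['finger_gap']*1000,1),'ff',round(s['finger_force'],1),'j',np.round(s['joints'],2))
    return s
E
python3 - <<'E'
from h import *
st(); d=save('wrist','w1.png'); print(d['R'],d['t'],d['fx'],d['cx'],d['cy'])
E
```

```text
t 3.5 pos [642.5 -68.8 236.2] yang -92.0 F [-0.  -0.9  0.5] gap 85.5 ff 0.0 j [-0.21  0.31  0.03  1.29 -0.    2.97]
[[-3.74589864e-02 -9.99297766e-01  8.93696235e-04]
 [-9.56355440e-01  3.61086039e-02  2.89966276e-01]
 [-2.89794922e-01  1.00071515e-02 -9.57036447e-01]] [-0.04443976  0.57824412  0.57096856] 283.2183652036162 316.1269019059905 201.99862007768274
```

View pics/w1.png

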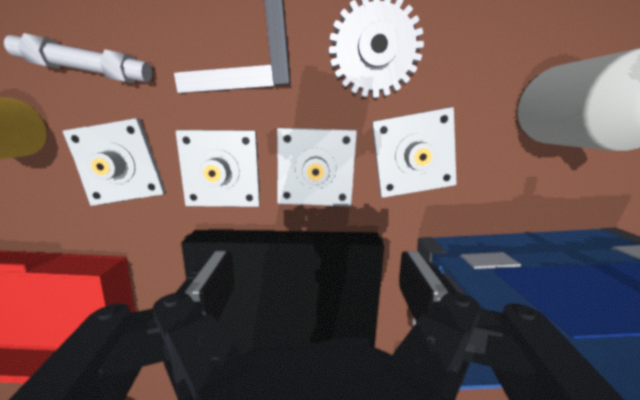

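The wrist view shows all four covers, with boss centres at (101,167), (213,173), (316,172) and (422,156). I'll compute positions from these and turn the gripper 90°, because joint 6 is near its limit.

```bash
python3 - <<'E'
from h import *
d=get_image('wrist'); print(-np.array(d['R']).T@d['t'])
for n,b,cs in [('D',(101,167),[(63,129),(137,119),(163,194),(92,206)]),('A',(213,173),[(176,130),(257,131),(259,206),(186,206)]),('B',(316,172),[(277,129),(356,129),(353,206),(277,206)]),('C',(422,156),[(373,121),(453,108),(456,186),(382,197)])]:
    c=np.array([ray(d,u,v,.008)[:2]*1000 for u,v in cs])
    print(n,'boss',np.round(ray(d,*b,.033)*1000),'ctr',c.mean(0).round(), 'ang', [round(np.degrees(np.arctan2(*(c[(i+1)%4]-c[i])[::-1])),1) for i in range(4)])
for n,cs,z in [('gran',[(185,235),(382,235)],.05)]:
    print(n,[np.round(ray(d,u,v,z)*1000) for u,v in cs])
E
```

```text
[ 0.72364485 -0.06965066  0.37744596]
D boss [676. 196.  33.] ctr [676. 197.] ang [np.float64(-84.8), np.float64(-171.7), np.float64(97.7), np.float64(5.7)]
A boss [664.  60.  33.] ctr [663.  60.] ang [np.float64(-92.7), np.float64(176.2), np.float64(88.0), np.float64(-2.3)]
B boss [660. -67.  33.] ctr [660. -66.] ang [np.float64(-92.0), np.float64(178.0), np.float64(88.0), np.float64(-4.3)]
C boss [ 675. -196.   33.] ctr [ 674. -197.] ang [np.float64(-83.1), np.float64(-172.0), np.float64(96.9), np.float64(8.2)]
gran [array([590.,  99.,  50.]), array([ 581., -147.,   50.])]
```

Call:
apply_moves([
  {"tx":2,"ty":0,"tz":-20,"roll":0.15,"jaw":100},
  {"tx":2,"ty":0,"tz":-40,"roll":0.3,"jaw":100},
  {"tx":2,"ty":0,"tz":-60,"roll":0.45,"jaw":100},
  {"tx":2,"ty":0,"tz":-80,"roll":0.6,"jaw":100},
  {"tx":2,"ty":0,"tz":-90,"roll":0.75,"jaw":100},
])

```text
clock: 4.1
tool_pos: [0.6406, -0.0696, 0.1442]
tcp_rot: [[0.752, 0.659, -0.004], [0.659, -0.752, 0.001], [-0.002, -0.003, -1.0]]
contact_force: [-0.5, 0.1, 0.1]
finger_gap: 0.0854
finger_force: 0.0
```

Call:
apply_moves([
  {"tx":0,"ty":0,"tz":0,"roll":0.15,"jaw":100},
  {"tx":0,"ty":0,"tz":0,"roll":0.3,"jaw":100},
  {"tx":0,"ty":0,"tz":0,"roll":0.45,"jaw":100},
  {"tx":0,"ty":0,"tz":0,"roll":0.6,"jaw":100},
  {"tx":0,"ty":0,"tz":0,"roll":0.75,"jaw":100},
])

```text
clock: 4.6
tool_pos: [0.6419, -0.07, 0.1465]
tcp_rot: [[0.101, 0.995, -0.0], [0.995, -0.101, -0.0], [-0.0, -0.0, -1.0]]
contact_force: [0.4, 0.1, -0.4]
finger_gap: 0.0852
finger_force: 0.0
```

```bash
python3 - <<'E'
from h import *
st()
for c in ['scene','side','wrist']:
    d=get_image(c); im=cv2.cvtColor(d['img'],cv2.COLOR_RGB2HSV)
    m=cv2.inRange(im,(15,120,120),(32,255,255)); n,l,s,ce=cv2.connectedComponentsWithStats(m)
    for i in range(1,n):
        if s[i,4]>8:
            X=ray(d,*ce[i],.033)*1000
            if 600<X[0]<720 and abs(X[1])<260: print(c,s[i,4],ce[i].round(),X.round())
cv2.imwrite('pics/w2.png',cv2.cvtColor(d['img'],cv2.COLOR_RGB2BGR))
E
```

```text
t 4.6 pos [641.9 -70.  146.5] yang -5.8 F [ 0.4  0.1 -0.4] gap 85.2 ff 0.0 j [-0.21  0.37 -0.09  1.12 -0.    1.46]
scene 23 [387. 212.] [666. 196.  33.]
scene 26 [344. 238.] [652.  60.  33.]
scene 40 [304. 269.] [650. -69.  33.]
scene 36 [264. 306.] [ 663. -199.   33.]
side 17 [287. 169.] [648. -66.  33.]
side 13 [257. 236.] [666. 200.  33.]
wrist 14 [309.  38.] [651.  64.  33.]
wrist 254 [325. 196.] [651. -68.  33.]
wrist 140 [350. 311.] [ 665. -199.   33.]
```

View pics/w2.png

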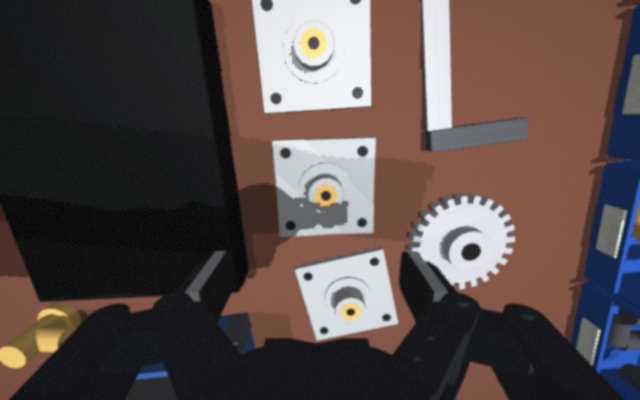

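Consistent now: B (650.5,-68), A (652,61), C (664,-199), D (666,198). I'll pick up B.

Call:
apply_moves([
  {"tx":8,"ty":2,"tz":-30,"roll":0.06,"jaw":100},
  {"tx":8,"ty":2,"tz":-70,"roll":0.06,"jaw":100},
  {"tx":8,"ty":2,"tz":-105,"roll":0.06,"jaw":100},
  {"tx":8,"ty":2,"tz":-128,"roll":0.06,"jaw":100},
  {"tx":8,"ty":2,"tz":-134,"roll":0.06,"jaw":100},
])

```text
clock: 5.25
tool_pos: [0.6473, -0.0672, 0.0088]
tcp_rot: [[0.05, 0.999, -0.007], [0.999, -0.05, 0.001], [0.001, -0.007, -1.0]]
contact_force: [-0.4, 0.4, -0.9]
finger_gap: 0.0857
finger_force: 0.0
```

Call:
apply_moves([
  {"tx":0,"ty":0,"tz":0,"roll":0,"jaw":30},
  {"tx":0,"ty":0,"tz":0,"roll":0,"jaw":30},
  {"tx":0,"ty":0,"tz":0,"roll":0,"jaw":20},
  {"tx":0,"ty":0,"tz":0,"roll":0,"jaw":10},
  {"tx":0,"ty":0,"tz":0,"roll":0,"jaw":10},
], force=60)

```text
clock: 5.75
tool_pos: [0.6523, -0.0681, 0.0147]
tcp_rot: [[0.047, 0.999, 0.004], [0.999, -0.047, -0.001], [-0.001, 0.004, -1.0]]
contact_force: [-0.9, -0.2, 6.0]
finger_gap: 0.0318
finger_force: 60.2
```

```bash
python3 - <<'E'
from h import *
st()
E
```

```text
t 5.8 pos [652.3 -68.1  14.7] yang -2.7 F [-0.9 -0.2  6. ] gap 31.8 ff 60.2 j [-0.2   0.5  -0.19  0.87 -0.    1.42]
```

Call:
apply_moves([
  {"tx":0,"ty":0,"tz":40,"roll":0,"jaw":10},
  {"tx":0,"ty":0,"tz":85,"roll":0,"jaw":10},
  {"tx":-40,"ty":10,"tz":95,"roll":0,"jaw":10},
  {"tx":-85,"ty":23,"tz":95,"roll":0,"jaw":10},
  {"tx":-130,"ty":36,"tz":95,"roll":0,"jaw":10},
])

```text
clock: 6.25
tool_pos: [0.5195, -0.0315, 0.108]
tcp_rot: [[0.047, 0.999, 0.001], [0.999, -0.047, -0.0], [-0.0, 0.001, -1.0]]
contact_force: [-1.0, 1.4, -3.6]
finger_gap: 0.0314
finger_force: 61.2
```

Call:
apply_moves([
  {"tx":-40,"ty":10,"tz":0,"roll":0,"jaw":10},
  {"tx":-60,"ty":17,"tz":-10,"roll":0,"jaw":10},
  {"tx":-60,"ty":17,"tz":-25,"roll":0,"jaw":10},
  {"tx":-60,"ty":17,"tz":-34,"roll":0,"jaw":10},
  {"tx":-60,"ty":17,"tz":-38,"roll":0,"jaw":10},
])

```text
clock: 6.75
tool_pos: [0.46, -0.0147, 0.0685]
tcp_rot: [[0.047, 0.999, -0.001], [0.999, -0.047, 0.0], [0.0, -0.001, -1.0]]
contact_force: [-0.5, -0.4, -3.2]
finger_gap: 0.0319
finger_force: 61.2
```

```bash
python3 - <<'E'
from h import *
st(); save('wrist','w3.png')
E
```

```text
t 6.8 pos [460.  -14.7  68.5] yang -2.7 F [-0.5 -0.4 -3.2] gap 31.9 ff 61.2 j [-0.17  0.14 -0.57  0.86  0.    1.45]
```

View pics/w3.png

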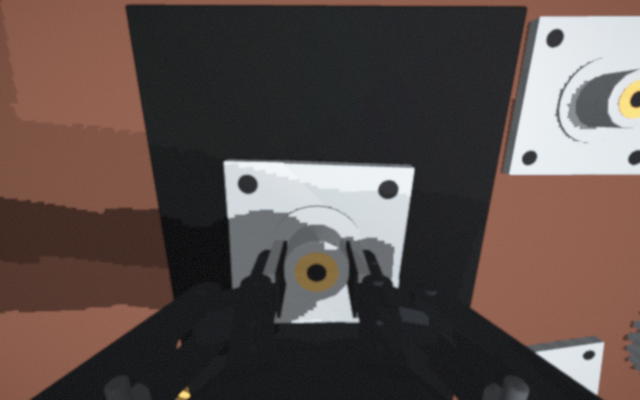

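Call:
apply_moves([
  {"tx":0,"ty":0,"tz":-2,"roll":0,"jaw":10},
  {"tx":0,"ty":0,"tz":-4,"roll":0,"jaw":10},
  {"tx":0,"ty":0,"tz":-5,"roll":0,"jaw":10},
  {"tx":0,"ty":0,"tz":-5,"roll":0,"jaw":60},
  {"tx":0,"ty":0,"tz":-5,"roll":0,"jaw":90},
])

```text
clock: 7.3
tool_pos: [0.4615, -0.0149, 0.065]
tcp_rot: [[0.047, 0.999, 0.002], [0.999, -0.047, -0.0], [-0.0, 0.002, -1.0]]
contact_force: [0.4, -0.9, -0.1]
finger_gap: 0.0598
finger_force: 0.0
```

Call:
apply_moves([
  {"tx":0,"ty":0,"tz":0,"roll":0,"jaw":90},
  {"tx":0,"ty":0,"tz":20,"roll":0,"jaw":90},
  {"tx":0,"ty":0,"tz":45,"roll":0,"jaw":90},
  {"tx":20,"ty":20,"tz":45,"roll":0,"jaw":0},
  {"tx":38,"ty":34,"tz":45,"roll":0,"jaw":0},
])

```text
clock: 7.8
tool_pos: [0.5002, 0.0196, 0.1109]
tcp_rot: [[0.048, 0.999, 0.003], [0.999, -0.048, -0.0], [0.0, 0.003, -1.0]]
contact_force: [0.4, -0.1, 0.4]
finger_gap: 0.0491
finger_force: 0.0
```

```bash
python3 - <<'E'
from h import *
st()
d=get_image('side'); m=regions_of('cover_1','side')
im=cv2.cvtColor(d['img'],cv2.COLOR_RGB2BGR)
print('px',proj(d,[.462,-.015,.058]),d['fx']); 
u,v=map(int,proj(d,[.462,-.015,.058])); cv2.imwrite('pics/c1.png',cv2.resize(im[v-45:v+45,u-60:u+60],None,fx=5,fy=5,interpolation=2))
E
```

```text
t 7.8 pos [500.2  19.6 110.9] yang -2.7 F [ 0.4 -0.1  0.4] gap 49.1 ff 0.0 j [-0.09  0.15 -0.45  0.96  0.    1.53]
px (np.float64(342.8320126934194), np.float64(185.3723757334291)) 474.1919013002964
```

View pics/c1.png

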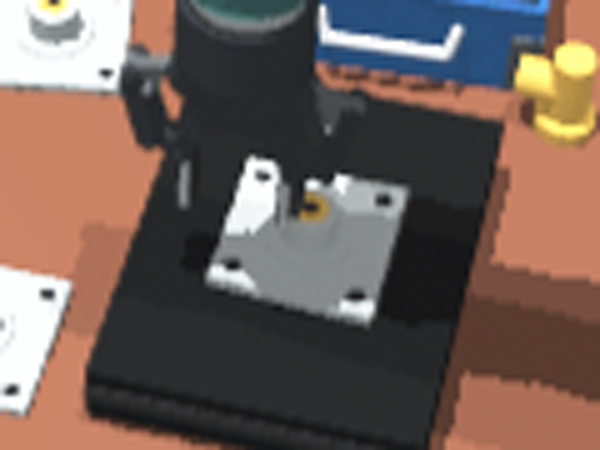

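Call:
apply_moves([
  {"tx":0,"ty":0,"tz":0,"roll":0,"jaw":0},
  {"tx":0,"ty":0,"tz":0,"roll":0,"jaw":0},
  {"tx":0,"ty":0,"tz":-20,"roll":0,"jaw":0},
  {"tx":0,"ty":0,"tz":-40,"roll":0,"jaw":0},
  {"tx":0,"ty":0,"tz":-48,"roll":0,"jaw":0},
], force=30)

```text
clock: 8.4
tool_pos: [0.4961, 0.019, 0.0595]
tcp_rot: [[0.048, 0.999, -0.004], [0.999, -0.048, 0.0], [0.0, -0.004, -1.0]]
contact_force: [-0.4, 1.9, 2.0]
finger_gap: -0.0001
finger_force: 1.0
```

Call:
apply_moves([
  {"tx":0,"ty":0,"tz":-1,"roll":0,"jaw":0},
  {"tx":0,"ty":0,"tz":-2,"roll":0,"jaw":0},
  {"tx":0,"ty":0,"tz":-2,"roll":0,"jaw":0},
])

```text
clock: 8.7
tool_pos: [0.4987, 0.0191, 0.06]
tcp_rot: [[0.047, 0.999, 0.0], [0.999, -0.047, -0.0], [-0.0, 0.0, -1.0]]
contact_force: [-1.1, -0.1, 1.3]
finger_gap: 0.0004
finger_force: 0.8
```

Call:
apply_moves([
  {"tx":0,"ty":0,"tz":-1,"roll":0,"jaw":0},
  {"tx":0,"ty":0,"tz":-1,"roll":0,"jaw":0},
])

```text
clock: 8.9
tool_pos: [0.4992, 0.0192, 0.0589]
tcp_rot: [[0.047, 0.999, 0.001], [0.999, -0.047, -0.0], [-0.0, 0.001, -1.0]]
contact_force: [-0.7, -0.2, 1.4]
finger_gap: 0.0002
finger_force: 0.9
```

Call:
apply_moves([
  {"tx":0,"ty":0,"tz":-1,"roll":0,"jaw":0},
  {"tx":0,"ty":0,"tz":-1,"roll":0,"jaw":0},
])

```text
clock: 9.1
tool_pos: [0.4993, 0.0193, 0.058]
tcp_rot: [[0.047, 0.999, 0.001], [0.999, -0.047, 0.0], [0.0, 0.001, -1.0]]
contact_force: [-0.9, 0.8, 4.5]
finger_gap: -0.0005
finger_force: 2.5
```

Call:
apply_moves([
  {"tx":0,"ty":0,"tz":-1,"roll":0,"jaw":0},
  {"tx":0,"ty":0,"tz":-1,"roll":0,"jaw":0},
])

```text
clock: 9.3
tool_pos: [0.4994, 0.0193, 0.058]
tcp_rot: [[0.047, 0.999, 0.001], [0.999, -0.047, 0.0], [0.0, 0.001, -1.0]]
contact_force: [-3.0, 0.3, 13.1]
finger_gap: 0.0001
finger_force: 6.2
```

```bash
cat >> h.py <<'E'
def crops(fn):
    o=[]
    for c in ['side','scene']:
        d=get_image(c); im=cv2.cvtColor(d['img'],cv2.COLOR_RGB2BGR); u,v=map(int,proj(d,[.462,-.015,.058]))
        o.append(cv2.resize(im[v-38:v+38,u-48:u+48],None,fx=4,fy=4,interpolation=2))
    cv2.imwrite('pics/'+fn,np.hstack(o))
E
python3 - <<'E'
from h import *
st(); crops('p1.png')
E
```

```text
t 9.3 pos [499.4  19.3  58. ] yang -2.7 F [-3.   0.3 13.1] gap 0.1 ff 6.2 j [-0.09  0.22 -0.51  0.85  0.    1.53]
```

View pics/p1.png

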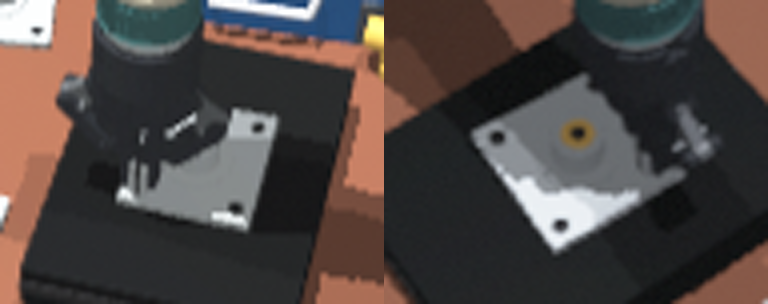

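```bash
cat >> h.py <<'E'
import os
def meas(tag):
    s=bot.sense(); print(tag,round(s['clock'],1),'z',np.round(s['tool_pos'],4),'Fz',round(s['contact_force'][2],1))
    for c in ['scene','side']:
        d=get_image(c); u,v=map(int,proj(d,[.462,-.015,.058])); im=d['img'][v-38:v+38,u-48:u+48]
        np.save(f'pics/{tag}_{c}.npy',im)
        h=cv2.cvtColor(im,cv2.COLOR_RGB2HSV); ys,xs=np.where(cv2.inRange(h,(12,90,60),(34,255,255))[20:55,25:70]); print(c,'boss',xs.mean().round(2) if len(xs) else None,ys.mean().round(2) if len(xs) else None,len(xs))
E
python3 - <<'E'
from h import *
meas('B1')
E
```

```text
B1 9.4 z [0.4994 0.0193 0.058 ] Fz 11.4
scene boss 23.08 13.05 40
side boss None None 0
```

Call:
apply_moves([
  {"tx":0,"ty":0,"tz":4,"roll":0,"jaw":0},
  {"tx":0,"ty":0,"tz":8,"roll":0,"jaw":0},
  {"tx":0,"ty":0,"tz":8,"roll":0,"jaw":0},
])

```text
clock: 9.8
tool_pos: [0.4992, 0.0193, 0.0647]
tcp_rot: [[0.047, 0.999, 0.001], [0.999, -0.047, 0.0], [0.0, 0.001, -1.0]]
contact_force: [-0.2, -0.5, 0.6]
finger_gap: -0.0
finger_force: 0.0
```

```bash
python3 - <<'E'
from h import *
meas('B0')
for c in ['scene','side']:
    a=np.load(f'pics/B1_{c}.npy').astype(int);b=np.load(f'pics/B0_{c}.npy').astype(int); o=np.hstack([a,b,abs(a-b)*2]).clip(0,255).astype(np.uint8)
    if c=='scene': O=o
cv2.imwrite('pics/cmp.png',cv2.resize(np.vstack([O,o])[:,:,::-1],None,fx=2.7,fy=2.7))
E
```

```text
B0 9.8 z [0.4992 0.0193 0.0647] Fz 0.6
scene boss 21.97 13.28 36
side boss 26.5 15.5 4
```

View pics/cmp.png

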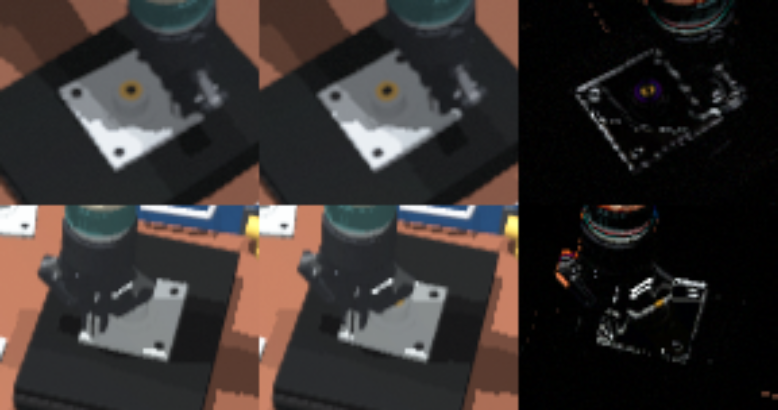

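The boss shifts by about 1.1 px and the plate edges move under the press, so cover B seems to rock. I'll press its other corners.

Call:
apply_moves([
  {"tx":-1,"ty":-36,"tz":3,"roll":0,"jaw":0},
  {"tx":-3,"ty":-72,"tz":3,"roll":0,"jaw":0},
  {"tx":-3,"ty":-72,"tz":0,"roll":0,"jaw":0},
  {"tx":-3,"ty":-72,"tz":-5,"roll":0,"jaw":0},
  {"tx":-3,"ty":-72,"tz":-5,"roll":0,"jaw":0},
])

```text
clock: 10.4
tool_pos: [0.4949, -0.0521, 0.0584]
tcp_rot: [[0.047, 0.999, -0.001], [0.999, -0.047, 0.001], [0.001, -0.002, -1.0]]
contact_force: [-0.3, 0.7, -0.8]
finger_gap: -0.0
finger_force: 0.0
```

Call:
apply_moves([
  {"tx":0,"ty":0,"tz":-1,"roll":0,"jaw":0},
  {"tx":0,"ty":0,"tz":-2,"roll":0,"jaw":0},
  {"tx":0,"ty":0,"tz":-2.5,"roll":0,"jaw":0},
  {"tx":0,"ty":0,"tz":-2.5,"roll":0,"jaw":0},
])

```text
clock: 10.8
tool_pos: [0.4951, -0.0518, 0.058]
tcp_rot: [[0.045, 0.999, -0.001], [0.999, -0.045, -0.0], [-0.0, -0.001, -1.0]]
contact_force: [-4.3, -0.5, 10.8]
finger_gap: 0.0003
finger_force: 5.5
```

```bash
python3 - <<'E'
from h import *
meas('B2')
E
```

```text
B2 10.8 z [ 0.4951 -0.0518  0.058 ] Fz 10.8
scene boss None None 0
side boss 24.61 14.09 23
```

Call:
apply_moves([
  {"tx":0,"ty":0,"tz":8,"roll":0,"jaw":0},
  {"tx":-36,"ty":2,"tz":10,"roll":0,"jaw":0},
  {"tx":-72,"ty":3,"tz":10,"roll":0,"jaw":0},
  {"tx":-72,"ty":3,"tz":8,"roll":0,"jaw":0},
  {"tx":-72,"ty":3,"tz":4,"roll":0,"jaw":0},
])

```text
clock: 11.4
tool_pos: [0.4233, -0.0492, 0.0609]
tcp_rot: [[0.046, 0.999, 0.001], [0.999, -0.046, -0.0], [0.0, 0.001, -1.0]]
contact_force: [-1.1, 0.7, 3.3]
finger_gap: -0.0
finger_force: 1.4
```

Call:
apply_moves([
  {"tx":0,"ty":0,"tz":-1.5,"roll":0,"jaw":0},
  {"tx":0,"ty":0,"tz":-3,"roll":0,"jaw":0},
  {"tx":0,"ty":0,"tz":-4,"roll":0,"jaw":0},
  {"tx":0,"ty":0,"tz":-4,"roll":0,"jaw":0},
])

```text
clock: 11.8
tool_pos: [0.4246, -0.0498, 0.058]
tcp_rot: [[0.047, 0.999, -0.0], [0.999, -0.047, -0.0], [-0.0, -0.0, -1.0]]
contact_force: [-5.2, 1.4, 12.5]
finger_gap: -0.0001
finger_force: 6.1
```

```bash
python3 - <<'E'
from h import *
meas('B3')
E
```

```text
B3 11.8 z [ 0.4246 -0.0498  0.058 ] Fz 12.5
scene boss 20.54 12.64 39
side boss 25.58 13.32 19
```

Call:
apply_moves([
  {"tx":0,"ty":0,"tz":8,"roll":0,"jaw":0},
  {"tx":2,"ty":36,"tz":10,"roll":0,"jaw":0},
  {"tx":3,"ty":72,"tz":10,"roll":0,"jaw":0},
  {"tx":3,"ty":72,"tz":8,"roll":0,"jaw":0},
  {"tx":3,"ty":72,"tz":4,"roll":0,"jaw":0},
])

```text
clock: 12.4
tool_pos: [0.4278, 0.0227, 0.0611]
tcp_rot: [[0.045, 0.999, 0.002], [0.999, -0.045, -0.001], [-0.0, 0.002, -1.0]]
contact_force: [0.9, -0.7, -0.2]
finger_gap: -0.0
finger_force: 0.0
```

Call:
apply_moves([
  {"tx":0,"ty":0,"tz":-1.5,"roll":0,"jaw":0},
  {"tx":0,"ty":0,"tz":-3,"roll":0,"jaw":0},
  {"tx":0,"ty":0,"tz":-4,"roll":0,"jaw":0},
  {"tx":0,"ty":0,"tz":-4,"roll":0,"jaw":0},
])

```text
clock: 12.8
tool_pos: [0.4268, 0.0216, 0.058]
tcp_rot: [[0.048, 0.999, -0.0], [0.999, -0.048, 0.0], [0.0, -0.0, -1.0]]
contact_force: [-3.5, 1.3, 12.3]
finger_gap: -0.0001
finger_force: 6.2
```

```bash
python3 - <<'E'
from h import *
meas('B4')
E
```

```text
B4 12.8 z [0.4268 0.0216 0.058 ] Fz 12.3
scene boss 22.0 13.22 37
side boss None None 0
```

Call:
apply_moves([
  {"tx":0,"ty":0,"tz":10,"roll":0,"jaw":0},
  {"tx":0,"ty":0,"tz":40,"roll":0,"jaw":10},
  {"tx":0,"ty":0,"tz":50,"roll":0,"jaw":90},
  {"tx":17,"ty":-19,"tz":50,"roll":0,"jaw":90},
  {"tx":34,"ty":-37,"tz":50,"roll":0,"jaw":90},
])

```text
clock: 13.4
tool_pos: [0.4613, -0.0155, 0.1074]
tcp_rot: [[0.047, 0.999, 0.002], [0.999, -0.047, -0.0], [-0.0, 0.002, -1.0]]
contact_force: [-0.3, -0.3, -0.1]
finger_gap: 0.0516
finger_force: 0.0
```

```bash
python3 - <<'E'
from h import *
meas('B5'); st()
E
```

```text
B5 13.4 z [ 0.4613 -0.0155  0.1074] Fz -0.1
scene boss 20.17 13.5 18
side boss 24.85 14.11 27
t 13.5 pos [463.8 -17.  107.6] yang -2.8 F [0.  0.6 0.3] gap 66.3 ff 0.0 j [-0.18  0.09 -0.53  0.94 -0.    1.44]
```

B rocks: pressing (+,+) and (−,−) moves the boss to 23.1 and 20.5 px against 22.0 at rest, and the other two corners stay still. It goes to the red bin.

Call:
apply_moves([
  {"tx":-2,"ty":1.5,"tz":-20,"roll":0,"jaw":100},
  {"tx":-2,"ty":1.5,"tz":-38,"roll":0,"jaw":100},
  {"tx":-2,"ty":1.5,"tz":-43,"roll":0,"jaw":100},
  {"tx":-2,"ty":1.5,"tz":-43,"roll":0,"jaw":30},
  {"tx":-2,"ty":1.5,"tz":-43,"roll":0,"jaw":10},
], force=60)

```text
clock: 14.0
tool_pos: [0.4588, -0.0132, 0.0643]
tcp_rot: [[0.047, 0.999, 0.0], [0.999, -0.047, -0.0], [-0.0, 0.0, -1.0]]
contact_force: [0.4, -0.1, -0.7]
finger_gap: 0.0589
finger_force: 0.0
```

Call:
apply_moves([
  {"tx":0,"ty":0,"tz":0,"roll":0,"jaw":10},
  {"tx":0,"ty":0,"tz":0,"roll":0,"jaw":10},
  {"tx":0,"ty":0,"tz":35,"roll":0,"jaw":10},
  {"tx":-2,"ty":40,"tz":60,"roll":0,"jaw":10},
  {"tx":-5,"ty":88,"tz":65,"roll":0,"jaw":10},
])

```text
clock: 14.5
tool_pos: [0.4568, 0.0746, 0.1324]
tcp_rot: [[0.051, 0.999, 0.007], [0.999, -0.051, -0.0], [0.0, 0.007, -1.0]]
contact_force: [0.7, 0.6, -3.4]
finger_gap: 0.0318
finger_force: 60.6
```

Call:
apply_moves([
  {"tx":-3,"ty":48,"tz":0,"roll":0,"jaw":10},
  {"tx":-6,"ty":96,"tz":0,"roll":0,"jaw":10},
  {"tx":-9,"ty":144,"tz":0,"roll":-0.04,"jaw":10},
  {"tx":-12,"ty":190,"tz":0,"roll":-0.04,"jaw":10},
  {"tx":-12,"ty":225,"tz":0,"roll":-0.04,"jaw":10},
])

```text
clock: 15.0
tool_pos: [0.4403, 0.3022, 0.1287]
tcp_rot: [[0.085, 0.996, -0.001], [0.996, -0.085, 0.0], [0.0, -0.001, -1.0]]
contact_force: [-0.1, -0.7, -2.9]
finger_gap: 0.0314
finger_force: 60.6
```

```bash
python3 - <<'E'
from h import *
st(); save('wrist','w4.png')
E
```

```text
t 15.0 pos [440.3 302.2 128.7] yang -4.9 F [-0.1 -0.7 -2.9] gap 31.4 ff 60.6 j [ 0.48  0.19 -0.36  1.02  0.    2.14]
```

View pics/w4.png

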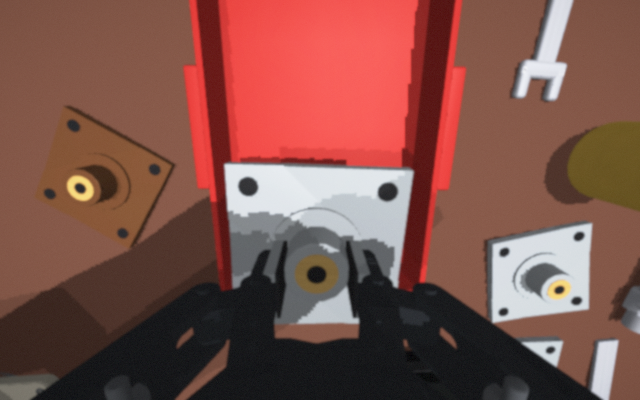

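The wrist view shows the cover centred between the bin walls (x walls at px 215–430). Lower and release it, then go for A.

Call:
apply_moves([
  {"tx":4,"ty":-3,"tz":-45,"roll":0,"jaw":10},
  {"tx":4,"ty":-3,"tz":-85,"roll":0,"jaw":10},
  {"tx":4,"ty":-3,"tz":-103,"roll":0,"jaw":10},
  {"tx":4,"ty":-3,"tz":-107,"roll":0,"jaw":10},
  {"tx":4,"ty":-3,"tz":-108,"roll":0,"jaw":10},
])

```text
clock: 15.55
tool_pos: [0.4431, 0.2958, 0.0204]
tcp_rot: [[0.086, 0.996, -0.005], [0.996, -0.086, -0.001], [-0.002, -0.005, -1.0]]
contact_force: [-2.8, -0.4, 2.2]
finger_gap: 0.0316
finger_force: 63.0
```

Call:
apply_moves([
  {"tx":0,"ty":0,"tz":0,"roll":0,"jaw":70},
  {"tx":0,"ty":0,"tz":0,"roll":0,"jaw":80},
  {"tx":0,"ty":0,"tz":2,"roll":0,"jaw":80},
  {"tx":0,"ty":0,"tz":45,"roll":0,"jaw":80},
  {"tx":0,"ty":0,"tz":95,"roll":0,"jaw":80},
])

```text
clock: 16.05
tool_pos: [0.4439, 0.2958, 0.1153]
tcp_rot: [[0.087, 0.996, -0.004], [0.996, -0.087, -0.002], [-0.003, -0.004, -1.0]]
contact_force: [1.3, 0.3, 0.2]
finger_gap: 0.0685
finger_force: 0.0
```

Call:
apply_moves([
  {"tx":31,"ty":-36,"tz":35,"roll":0,"jaw":100},
  {"tx":63,"ty":-73,"tz":35,"roll":0,"jaw":100},
  {"tx":95,"ty":-109,"tz":35,"roll":0,"jaw":100},
  {"tx":127,"ty":-145,"tz":35,"roll":0.04,"jaw":100},
  {"tx":160,"ty":-182,"tz":35,"roll":0.04,"jaw":100},
])

```text
clock: 16.55
tool_pos: [0.6059, 0.1149, 0.1522]
tcp_rot: [[0.046, 0.999, 0.003], [0.999, -0.046, 0.0], [0.0, 0.003, -1.0]]
contact_force: [0.6, 1.0, 0.3]
finger_gap: 0.0857
finger_force: 0.0
```

```bash
cat >> h.py <<'E'
def bosses(cams=('scene','side','wrist')):
  for c in cams:
    d=get_image(c); im=cv2.cvtColor(d['img'],cv2.COLOR_RGB2HSV)
    m=cv2.inRange(im,(12,100,90),(34,255,255)); n,l,s,ce=cv2.connectedComponentsWithStats(m)
    for i in range(1,n):
        if s[i,4]>8:
            for z in (.033,):
                X=ray(d,*ce[i],z)*1000
                if 380<X[0]<720 and -450<X[1]<500: print(c,s[i,4],ce[i].round(),X.round(1))
E
python3 - <<'E'
from h import *
st(); bosses()
E
```

```text
t 16.6 pos [605.9 114.9 152.2] yang -2.7 F [0.6 1.  0.3] gap 85.7 ff 0.0 j [ 0.08  0.31 -0.15  1.1  -0.    1.7 ]
scene 27 [387. 212.] [666.3 196.1  33. ]
scene 39 [344. 239.] [652.7  59.8  33. ]
scene 44 [264. 307.] [ 663.6 -199.5   33. ]
side 22 [275. 200.] [652.2  64.8  33. ]
side 24 [258. 236.] [664.9 199.7  33. ]
side 584 [228. 273.] [707.5 329.5  33. ]
side 30 [329. 281.] [443.2 295.5  33. ]
wrist 12 [424.   0.] [705.  269.2  33. ]
wrist 194 [376.  99.] [667.1 196.8  33. ]
wrist 244 [362. 243.] [653.8  60.2  33. ]
```

Call:
apply_moves([
  {"tx":24,"ty":-27,"tz":-15,"roll":0,"jaw":100},
  {"tx":47,"ty":-54,"tz":-40,"roll":0,"jaw":100},
  {"tx":47,"ty":-54,"tz":-85,"roll":0,"jaw":100},
  {"tx":47,"ty":-54,"tz":-125,"roll":0,"jaw":100},
  {"tx":47,"ty":-54,"tz":-138,"roll":0,"jaw":100},
])

```text
clock: 17.2
tool_pos: [0.6463, 0.0633, 0.0084]
tcp_rot: [[0.046, 0.999, -0.009], [0.999, -0.046, 0.0], [-0.0, -0.009, -1.0]]
contact_force: [-0.1, 0.4, -0.9]
finger_gap: 0.0854
finger_force: 0.0
```

Call:
apply_moves([
  {"tx":0,"ty":0,"tz":0,"roll":0,"jaw":60},
  {"tx":0,"ty":0,"tz":0,"roll":0,"jaw":30},
  {"tx":0,"ty":0,"tz":0,"roll":0,"jaw":10},
  {"tx":0,"ty":0,"tz":0,"roll":0,"jaw":10},
  {"tx":0,"ty":0,"tz":0,"roll":0,"jaw":10},
], force=60)

```text
clock: 17.7
tool_pos: [0.6537, 0.0628, 0.0161]
tcp_rot: [[0.047, 0.999, 0.006], [0.999, -0.047, 0.0], [0.001, 0.006, -1.0]]
contact_force: [-0.8, 1.7, 6.6]
finger_gap: 0.0316
finger_force: 59.5
```

Call:
apply_moves([
  {"tx":0,"ty":0,"tz":40,"roll":0,"jaw":10},
  {"tx":0,"ty":0,"tz":85,"roll":0,"jaw":10},
  {"tx":-45,"ty":-17,"tz":95,"roll":0,"jaw":10},
  {"tx":-90,"ty":-35,"tz":95,"roll":0,"jaw":10},
  {"tx":-135,"ty":-53,"tz":95,"roll":0,"jaw":10},
])

```text
clock: 18.2
tool_pos: [0.515, 0.0091, 0.1089]
tcp_rot: [[0.046, 0.999, 0.002], [0.999, -0.046, -0.001], [-0.0, 0.002, -1.0]]
contact_force: [-0.8, 0.2, -3.9]
finger_gap: 0.0315
finger_force: 61.2
```

Call:
apply_moves([
  {"tx":-40,"ty":-16,"tz":0,"roll":0,"jaw":10},
  {"tx":-56,"ty":-22,"tz":-10,"roll":0,"jaw":10},
  {"tx":-56,"ty":-22,"tz":-25,"roll":0,"jaw":10},
  {"tx":-56,"ty":-22,"tz":-34,"roll":0,"jaw":10},
  {"tx":-56,"ty":-22,"tz":-38,"roll":0,"jaw":10},
])

```text
clock: 18.7
tool_pos: [0.4595, -0.0124, 0.0692]
tcp_rot: [[0.047, 0.999, -0.001], [0.999, -0.047, 0.0], [0.0, -0.001, -1.0]]
contact_force: [-0.9, -0.2, -3.1]
finger_gap: 0.0317
finger_force: 61.1
```

```bash
python3 - <<'E'
from h import *
st()
E
```

```text
t 18.7 pos [459.5 -12.4  69.2] yang -2.7 F [-0.9 -0.2 -3.1] gap 31.7 ff 61.1 j [-0.17  0.14 -0.58  0.86  0.    1.45]
```

Call:
apply_moves([
  {"tx":0,"ty":0,"tz":-2,"roll":0,"jaw":10},
  {"tx":0,"ty":0,"tz":-4,"roll":0,"jaw":10},
  {"tx":0,"ty":0,"tz":-5,"roll":0,"jaw":10},
  {"tx":0,"ty":0,"tz":-5,"roll":0,"jaw":60},
  {"tx":0,"ty":0,"tz":-5,"roll":0,"jaw":90},
])

```text
clock: 19.2
tool_pos: [0.4615, -0.0126, 0.0656]
tcp_rot: [[0.047, 0.999, 0.002], [0.999, -0.047, -0.0], [-0.0, 0.002, -1.0]]
contact_force: [-0.6, -1.0, 0.2]
finger_gap: 0.0604
finger_force: 0.0
```

Call:
apply_moves([
  {"tx":0,"ty":0,"tz":0,"roll":0,"jaw":90},
  {"tx":0,"ty":0,"tz":20,"roll":0,"jaw":90},
  {"tx":0,"ty":0,"tz":45,"roll":0,"jaw":90},
  {"tx":20,"ty":20,"tz":45,"roll":0,"jaw":0},
  {"tx":38,"ty":34,"tz":45,"roll":0,"jaw":0},
], force=30)

```text
clock: 19.7
tool_pos: [0.4997, 0.0219, 0.1113]
tcp_rot: [[0.048, 0.999, 0.003], [0.999, -0.048, -0.0], [0.0, 0.003, -1.0]]
contact_force: [0.1, 0.7, 0.0]
finger_gap: 0.0492
finger_force: 0.0
```

Call:
apply_moves([
  {"tx":0,"ty":0,"tz":0,"roll":0,"jaw":0},
  {"tx":0,"ty":0,"tz":0,"roll":0,"jaw":0},
  {"tx":0,"ty":0,"tz":-20,"roll":0,"jaw":0},
  {"tx":0,"ty":0,"tz":-40,"roll":0,"jaw":0},
  {"tx":0,"ty":0,"tz":-45,"roll":0,"jaw":0},
])

```text
clock: 20.2
tool_pos: [0.4948, 0.0212, 0.0626]
tcp_rot: [[0.048, 0.999, -0.006], [0.999, -0.048, 0.0], [-0.0, -0.006, -1.0]]
contact_force: [-1.4, -0.9, 0.4]
finger_gap: 0.0001
finger_force: 0.0
```

```bash
python3 - <<'E'
from h import *
meas('A0')
E
```

```text
A0 20.2 z [0.4948 0.0212 0.0626] Fz 0.4
scene boss 21.53 13.11 38
side boss None None 0
```

Call:
apply_moves([
  {"tx":0,"ty":0,"tz":-3,"roll":0,"jaw":0},
  {"tx":0,"ty":0,"tz":-5.5,"roll":0,"jaw":0},
  {"tx":0,"ty":0,"tz":-5.5,"roll":0,"jaw":0},
])

```text
clock: 20.6
tool_pos: [0.4983, 0.0214, 0.0597]
tcp_rot: [[0.047, 0.999, 0.001], [0.999, -0.047, -0.0], [-0.0, 0.001, -1.0]]
contact_force: [-1.1, -0.4, 0.1]
finger_gap: 0.0
finger_force: 0.0
```

Call:
apply_moves([
  {"tx":0,"ty":0,"tz":-1,"roll":0,"jaw":0},
  {"tx":0,"ty":0,"tz":-2,"roll":0,"jaw":0},
  {"tx":0,"ty":0,"tz":-2.6,"roll":0,"jaw":0},
  {"tx":0,"ty":0,"tz":-2.6,"roll":0,"jaw":0},
])

```text
clock: 21.0
tool_pos: [0.4985, 0.0215, 0.058]
tcp_rot: [[0.047, 0.999, 0.001], [0.999, -0.047, -0.0], [-0.0, 0.001, -1.0]]
contact_force: [-2.8, -1.2, 9.1]
finger_gap: 0.0
finger_force: 4.2
```

```bash
python3 - <<'E'
from h import *
meas('A1')
E
```

```text
A1 21.0 z [0.4985 0.0215 0.058 ] Fz 9.1
scene boss 21.53 13.11 38
side boss None None 0
```

Call:
apply_moves([
  {"tx":0,"ty":0,"tz":8,"roll":0,"jaw":0},
  {"tx":-1,"ty":-36,"tz":10,"roll":0,"jaw":0},
  {"tx":-3,"ty":-72,"tz":10,"roll":0,"jaw":0},
  {"tx":-3,"ty":-72,"tz":7,"roll":0,"jaw":0},
  {"tx":-3,"ty":-72,"tz":3,"roll":0,"jaw":0},
])

```text
clock: 21.6
tool_pos: [0.4954, -0.0511, 0.06]
tcp_rot: [[0.049, 0.999, 0.001], [0.999, -0.049, 0.0], [0.0, 0.001, -1.0]]
contact_force: [-0.1, -0.3, -0.9]
finger_gap: -0.0002
finger_force: 0.0
```

Call:
apply_moves([
  {"tx":0,"ty":0,"tz":-1,"roll":0,"jaw":0},
  {"tx":0,"ty":0,"tz":-2,"roll":0,"jaw":0},
  {"tx":0,"ty":0,"tz":-3,"roll":0,"jaw":0},
  {"tx":0,"ty":0,"tz":-3,"roll":0,"jaw":0},
])

```text
clock: 22.0
tool_pos: [0.4944, -0.0498, 0.058]
tcp_rot: [[0.045, 0.999, -0.002], [0.999, -0.045, -0.001], [-0.001, -0.001, -1.0]]
contact_force: [-5.1, -0.5, 11.5]
finger_gap: 0.0003
finger_force: 6.1
```

```bash
python3 - <<'E'
from h import *
meas('A2')
E
```

```text
A2 22.0 z [ 0.4944 -0.0498  0.058 ] Fz 11.5
scene boss None None 0
side boss 24.77 13.85 26
```

Call:
apply_moves([
  {"tx":0,"ty":0,"tz":8,"roll":0,"jaw":0},
  {"tx":-36,"ty":2,"tz":10,"roll":0,"jaw":0},
  {"tx":-72,"ty":3,"tz":10,"roll":0,"jaw":0},
  {"tx":-72,"ty":3,"tz":7,"roll":0,"jaw":0},
  {"tx":-72,"ty":3,"tz":3,"roll":0,"jaw":0},
])

```text
clock: 22.6
tool_pos: [0.4227, -0.0469, 0.0597]
tcp_rot: [[0.046, 0.999, 0.001], [0.999, -0.046, 0.0], [0.0, 0.001, -1.0]]
contact_force: [0.4, 0.7, -0.6]
finger_gap: -0.0002
finger_force: 0.0
```

Call:
apply_moves([
  {"tx":0,"ty":0,"tz":-1,"roll":0,"jaw":0},
  {"tx":0,"ty":0,"tz":-2,"roll":0,"jaw":0},
  {"tx":0,"ty":0,"tz":-3,"roll":0,"jaw":0},
  {"tx":0,"ty":0,"tz":-3,"roll":0,"jaw":0},
])

```text
clock: 23.0
tool_pos: [0.4245, -0.0476, 0.058]
tcp_rot: [[0.047, 0.999, 0.001], [0.999, -0.047, 0.0], [0.0, 0.001, -1.0]]
contact_force: [-2.6, 1.6, 10.2]
finger_gap: 0.0001
finger_force: 5.2
```

```bash
python3 - <<'E'
from h import *
meas('A3')
E
```

```text
A3 23.0 z [ 0.4245 -0.0476  0.058 ] Fz 10.2
scene boss 21.49 13.18 39
side boss 24.87 13.96 23
```

Call:
apply_moves([
  {"tx":0,"ty":0,"tz":8,"roll":0,"jaw":0},
  {"tx":2,"ty":36,"tz":10,"roll":0,"jaw":0},
  {"tx":3,"ty":72,"tz":10,"roll":0,"jaw":0},
  {"tx":3,"ty":72,"tz":7,"roll":0,"jaw":0},
  {"tx":3,"ty":72,"tz":3,"roll":0,"jaw":0},
])

```text
clock: 23.6
tool_pos: [0.427, 0.0249, 0.0599]
tcp_rot: [[0.045, 0.999, 0.001], [0.999, -0.045, -0.001], [-0.001, 0.001, -1.0]]
contact_force: [1.5, -0.3, 0.1]
finger_gap: 0.0002
finger_force: 0.0
```

Call:
apply_moves([
  {"tx":0,"ty":0,"tz":-1,"roll":0,"jaw":0},
  {"tx":0,"ty":0,"tz":-2,"roll":0,"jaw":0},
  {"tx":0,"ty":0,"tz":-3,"roll":0,"jaw":0},
  {"tx":0,"ty":0,"tz":-3,"roll":0,"jaw":0},
])

```text
clock: 24.0
tool_pos: [0.4261, 0.0239, 0.058]
tcp_rot: [[0.049, 0.999, -0.001], [0.999, -0.049, 0.001], [0.001, -0.001, -1.0]]
contact_force: [-4.9, 1.0, 13.7]
finger_gap: -0.0001
finger_force: 6.6
```

```bash
python3 - <<'E'
from h import *
meas('A4')
E
```

```text
A4 24.0 z [0.4261 0.0239 0.058 ] Fz 13.7
scene boss 21.52 13.1 40
side boss 24.0 16.0 1
```

Call:
apply_moves([
  {"tx":0,"ty":0,"tz":10,"roll":0,"jaw":0},
  {"tx":0,"ty":0,"tz":40,"roll":0,"jaw":10},
  {"tx":0,"ty":0,"tz":50,"roll":0,"jaw":90},
  {"tx":17,"ty":-19,"tz":50,"roll":0,"jaw":90},
  {"tx":34,"ty":-37,"tz":50,"roll":0,"jaw":90},
])

```text
clock: 24.6
tool_pos: [0.4608, -0.0134, 0.1073]
tcp_rot: [[0.047, 0.999, 0.002], [0.999, -0.047, -0.001], [-0.0, 0.002, -1.0]]
contact_force: [-0.6, -0.1, -0.1]
finger_gap: 0.0519
finger_force: 0.0
```

```bash
python3 - <<'E'
from h import *
meas('A5'); st()
E
```

```text
A5 24.6 z [ 0.4608 -0.0134  0.1073] Fz -0.1
scene boss 20.32 13.36 25
side boss 25.11 13.93 28
t 24.7 pos [463.3 -14.9 107.5] yang -2.9 F [-0.  -0.4  0.8] gap 66.1 ff 0.0 j [-0.17  0.09 -0.53  0.94 -0.    1.45]
```

A is true: no contact until z=58 at all four corners and no boss shift. I'll grip it and locate the case.

Call:
apply_moves([
  {"tx":-2,"ty":1.5,"tz":-20,"roll":0,"jaw":100},
  {"tx":-2,"ty":1.5,"tz":-38,"roll":0,"jaw":100},
  {"tx":-2,"ty":1.5,"tz":-43,"roll":0,"jaw":100},
  {"tx":-2,"ty":1.5,"tz":-43,"roll":0,"jaw":30},
  {"tx":-2,"ty":1.5,"tz":-43,"roll":0,"jaw":10},
], force=60)

```text
clock: 25.2
tool_pos: [0.4583, -0.011, 0.0642]
tcp_rot: [[0.047, 0.999, 0.001], [0.999, -0.047, -0.0], [-0.0, 0.001, -1.0]]
contact_force: [-0.0, 1.3, 0.9]
finger_gap: 0.059
finger_force: 0.0
```

Call:
apply_moves([
  {"tx":0,"ty":0,"tz":0,"roll":0,"jaw":10},
  {"tx":0,"ty":0,"tz":0,"roll":0,"jaw":10},
  {"tx":0,"ty":0,"tz":35,"roll":0,"jaw":10},
  {"tx":0,"ty":0,"tz":80,"roll":0,"jaw":10},
  {"tx":0,"ty":0,"tz":90,"roll":0,"jaw":10},
])

```text
clock: 25.7
tool_pos: [0.4614, -0.0115, 0.1584]
tcp_rot: [[0.047, 0.999, 0.009], [0.999, -0.047, -0.001], [-0.001, 0.009, -1.0]]
contact_force: [2.2, -0.7, -2.8]
finger_gap: 0.0321
finger_force: 61.0
```

```bash
python3 - <<'E'
from h import *
st()
d=get_image('side'); im=cv2.cvtColor(d['img'],cv2.COLOR_RGB2BGR); cv2.imwrite('pics/case.png',cv2.resize(im[20:170,310:430],None,fx=5,fy=4,interpolation=cv2.INTER_CUBIC)[:600])
E
```

```text
t 25.7 pos [461.4 -11.5 158.4] yang -2.7 F [ 2.2 -0.7 -2.8] gap 32.1 ff 61.0 j [-0.17  0.03 -0.47  1.05  0.    1.45]
```

View pics/case.png

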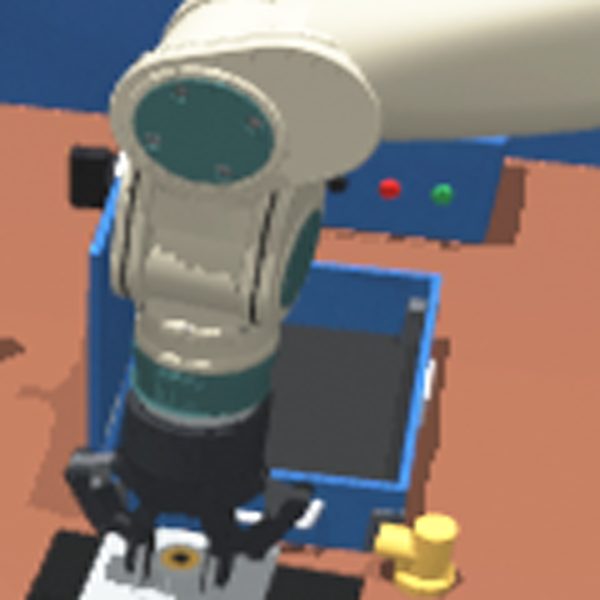

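```bash
python3 - <<'E'
from h import *
d=get_image('side')
f=lambda a,b,z:ray(d,310+a/5,20+b/4,z)[:2]*1000
P=f(438,272,.075);Q=f(408,487,.075); e=P-Q
print('outer corners',P.round(),Q.round(),'len',np.linalg.norm(e).round(),'ang',np.degrees(np.arctan2(e[1],e[0])).round(1))
n=np.array([-e[1],e[0]])/np.linalg.norm(e); print('centre',((P+Q)/2+n*100).round(1),n)
# floor front corners check
print('floor front near (inner) visible pts',f(415,300,.075).round(), 'lid near edge base',f(95,450,.075).round())
c=(P+Q)/2+n*100
# reproject check with scene image: project rim corners
d2=get_image('scene'); im=d2['img'].copy()
u=e/np.linalg.norm(e)
for sx in(-100,100):
  for sy in(-140,140):
    X=c+sx*n+sy*u; p=proj(d2,[X[0]/1e3,X[1]/1e3,.075]); print(sx,sy,X.round(),np.round(p)); cv2.circle(im,tuple(int(round(t)) for t in p),1,(255,255,0),-1)
cv2.imwrite('pics/case2.png',cv2.resize(im[190:360,60:250,::-1],None,fx=4,fy=3.5,interpolation=2))
for l in ['spray_bottle','case_in']: print([np.round(s['xyz'],3) for s in spot_in(l,'scene')])
E
```

```text
outer corners [ 349. -492.] [ 340. -215.] len 277.0 ang -88.1
centre [ 444.4 -350.2] [0.99945725 0.03294253]
floor front near (inner) visible pts [ 361. -449.] lid near edge base [ 543. -213.]
-100 -140 [ 340. -214.] [182. 209.]
-100 140 [ 349. -493.] [ 80. 279.]
100 -140 [ 540. -207.] [229. 264.]
100 140 [ 549. -487.] [123. 345.]
[array([ 0.738, -0.372,  0.123])]
[array([ 0.553, -0.363,  0.123]), array([ 0.561, -0.368,  0.209])]
```

View pics/case2.png

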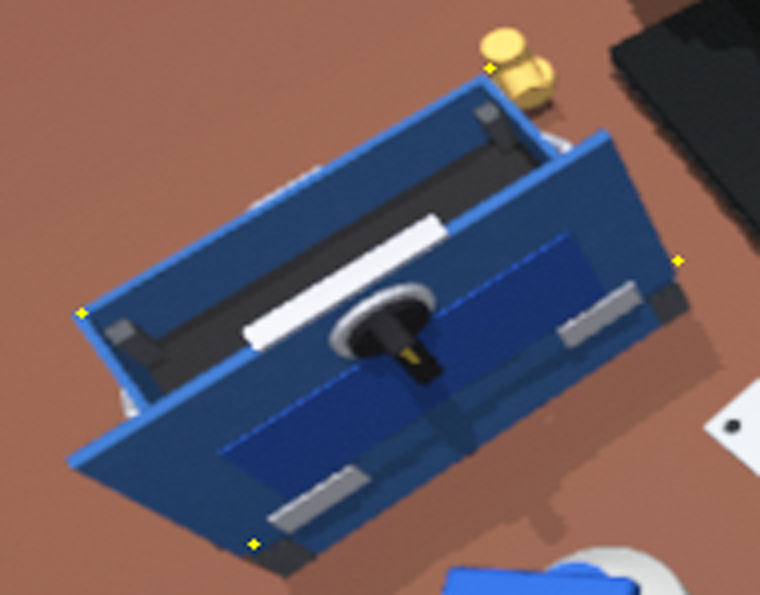

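```bash
python3 - <<'E'
from h import *
d2=get_image('scene')
f=lambda a,b,z:(ray(d2,60+a/4,190+b/3.5,z)[:2]*1000).round()
print('front corners',f(82,312,.075),f(487,77,.075),'back', f(675,285,.075),f(285,575,.075),f(270,555,.075))
print('lid top near corner', f(607,133,.275),f(70,462,.275))
print('latch tip',f(425,370,.24))
E
```

```text
front corners [ 350. -492.] [ 346. -218.] back [ 556. -218.] [ 579. -482.] [ 563. -483.]
lid top near corner [ 551. -212.] [ 556. -495.]
latch tip [ 597. -352.]
```

The overlay shows the case rim: front corners (350,-492) and (344,-216) mm, yaw about +1.3°, so the case centre is (448,-353). Carrying A to the far slot (449,-419).

Call:
apply_moves([
  {"tx":-2,"ty":-45,"tz":0,"roll":0.07,"jaw":10},
  {"tx":-4,"ty":-90,"tz":0,"roll":0.07,"jaw":10},
  {"tx":-6,"ty":-138,"tz":0,"roll":0.07,"jaw":10},
  {"tx":-8,"ty":-186,"tz":0,"roll":0.07,"jaw":10},
  {"tx":-10,"ty":-230,"tz":0,"roll":0.07,"jaw":10},
])

```text
clock: 26.5
tool_pos: [0.4464, -0.2422, 0.1516]
tcp_rot: [[-0.023, 1.0, -0.003], [1.0, 0.023, 0.002], [0.002, -0.003, -1.0]]
contact_force: [1.0, 0.4, -2.9]
finger_gap: 0.0319
finger_force: 60.9
```

Call:
apply_moves([
  {"tx":0,"ty":-48,"tz":0,"roll":0,"jaw":10},
  {"tx":0,"ty":-96,"tz":0,"roll":0,"jaw":10},
  {"tx":0,"ty":-140,"tz":0,"roll":0,"jaw":10},
  {"tx":-1,"ty":-177,"tz":0,"roll":0,"jaw":10},
  {"tx":-1,"ty":-177,"tz":0,"roll":0,"jaw":10},
])

```text
clock: 27.0
tool_pos: [0.4463, -0.4227, 0.1514]
tcp_rot: [[-0.018, 1.0, -0.001], [1.0, 0.018, -0.001], [-0.001, -0.001, -1.0]]
contact_force: [-1.1, 0.6, -3.8]
finger_gap: 0.0316
finger_force: 60.9
```

```bash
python3 - <<'E'
from h import *
st(); save('wrist','w5.png'); bosses(('side',))
E
```

```text
t 27.0 pos [ 446.3 -422.7  151.4] yang 1.0 F [-1.1  0.6 -3.8] gap 31.6 ff 60.9 j [-0.86  0.31 -0.16  1.11 -0.    0.69]
side 12 [292. 140.] [ 663.4 -193.4   33. ]
side 24 [258. 236.] [664.9 199.7  33. ]
side 581 [228. 273.] [707.4 329.6  33. ]
side 29 [329. 281.] [442.9 295.4  33. ]
```

View pics/w5.png

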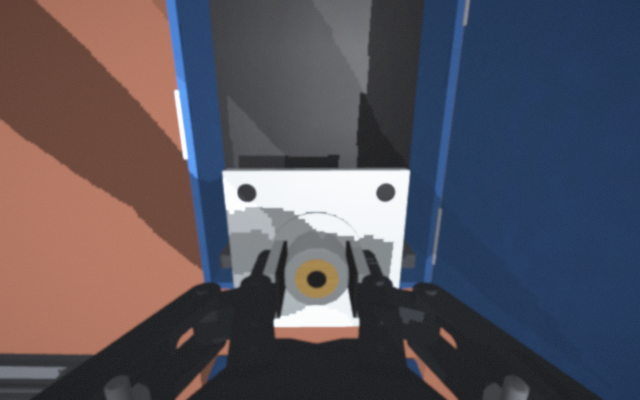

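```bash
python3 - <<'E'
from h import *
d=get_image('wrist')
for X in [(.350,-.492,.075),(.556,-.49,.075),(.35,-.47,.075),(.344,-.216,.075),(.346,-.37,.075),(.549,-.37,.075)]: print(X,np.round(proj(d,X)))
for p in [(207,285),(433,290),(205,360)]: print(p,[np.round(ray(d,*p,z)*1000) for z in (.075,.006)])
im=d['img']; print([im[v,206].tolist() for v in range(250,380,10)]); print([im[v,300].tolist() for v in range(325,350,5)])
E
```

```text
(0.35, -0.492, 0.075) [207. 289.]
(0.556, -0.49, 0.075) [438. 291.]
(0.35, -0.47, 0.075) [205. 267.]
(0.344, -0.216, 0.075) [ 156. -105.]
(0.346, -0.37, 0.075) [187. 150.]
(0.549, -0.37, 0.075) [452. 155.]
(207, 285) [array([ 351., -488.,   75.]), array([ 321., -534.,    6.])]
(433, 290) [array([ 551., -489.,   75.]), array([ 585., -535.,    6.])]
(205, 360) [array([ 341., -572.,   75.]), array([ 308., -644.,    6.])]
[[54, 87, 139], [60, 96, 151], [56, 95, 150], [61, 94, 146], [39, 41, 46], [33, 36, 38], [36, 38, 40], [41, 44, 46], [39, 42, 44], [39, 42, 45], [34, 34, 37], [38, 39, 42], [107, 73, 60]]
[[246, 245, 247], [185, 126, 104], [184, 123, 103], [105, 74, 65], [33, 35, 37]]
```

Call:
apply_moves([
  {"tx":4,"ty":5.5,"tz":-35,"roll":0,"jaw":10},
  {"tx":4,"ty":5.5,"tz":-75,"roll":0,"jaw":10},
  {"tx":4,"ty":5.5,"tz":-110,"roll":0,"jaw":10},
  {"tx":4,"ty":5.5,"tz":-124,"roll":0,"jaw":10},
  {"tx":4,"ty":5.5,"tz":-129,"roll":0,"jaw":10},
])

```text
clock: 27.65
tool_pos: [0.4496, -0.4096, 0.0224]
tcp_rot: [[-0.024, 1.0, -0.004], [1.0, 0.024, 0.004], [0.004, -0.003, -1.0]]
contact_force: [0.8, -0.6, -3.5]
finger_gap: 0.0317
finger_force: 60.7
```

Call:
apply_moves([
  {"tx":0,"ty":0,"tz":0,"roll":0,"jaw":10},
  {"tx":0,"ty":0,"tz":0,"roll":0,"jaw":70},
  {"tx":0,"ty":0,"tz":0,"roll":0,"jaw":80},
  {"tx":0,"ty":0,"tz":30,"roll":0,"jaw":80},
  {"tx":0,"ty":0,"tz":75,"roll":0,"jaw":80},
])

```text
clock: 28.15
tool_pos: [0.4499, -0.4115, 0.0996]
tcp_rot: [[-0.023, 1.0, -0.002], [1.0, 0.023, 0.003], [0.003, -0.002, -1.0]]
contact_force: [0.4, -0.7, 0.4]
finger_gap: 0.0683
finger_force: 0.0
```

Call:
apply_moves([
  {"tx":0,"ty":0,"tz":45,"roll":0,"jaw":80},
  {"tx":0,"ty":45,"tz":65,"roll":0,"jaw":90},
  {"tx":0,"ty":93,"tz":65,"roll":0,"jaw":90},
  {"tx":0,"ty":140,"tz":65,"roll":0,"jaw":100},
  {"tx":15,"ty":185,"tz":65,"roll":0.1,"jaw":100},
])

```text
clock: 28.65
tool_pos: [0.4658, -0.2265, 0.1673]
tcp_rot: [[-0.123, 0.992, 0.003], [0.992, 0.123, -0.002], [-0.003, 0.003, -1.0]]
contact_force: [1.3, 0.2, -0.5]
finger_gap: 0.0851
finger_force: 0.0
```

```bash
python3 - <<'E'
from h import *
st(); bosses()
E
```

```text
t 28.6 pos [ 465.8 -226.5  167.3] yang 7.1 F [ 1.3  0.2 -0.5] gap 85.1 ff 0.0 j [-0.58  0.13 -0.35  1.09 -0.    0.87]
scene 22 [357. 141.] [440.3 297.4  33. ]
scene 29 [387. 212.] [666.1 195.8  33. ]
scene 45 [264. 307.] [ 663.4 -199.5   33. ]
side 10 [365. 106.] [ 451.9 -419.2   33. ]
side 11 [292. 140.] [ 663.7 -193.3   33. ]
side 23 [258. 236.] [664.6 199.8  33. ]
side 582 [228. 273.] [707.4 329.6  33. ]
side 28 [329. 281.] [442.6 295.5  33. ]
wrist 217 [512. 194.] [ 665.  -199.1   33. ]
```

Call:
apply_moves([
  {"tx":0,"ty":48,"tz":0,"roll":0,"jaw":100},
  {"tx":5,"ty":95,"tz":0,"roll":0,"jaw":100},
  {"tx":45,"ty":110,"tz":0,"roll":0,"jaw":100},
  {"tx":93,"ty":110,"tz":0,"roll":0,"jaw":100},
  {"tx":140,"ty":110,"tz":0,"roll":0,"jaw":100},
])

```text
clock: 29.3
tool_pos: [0.6085, -0.1184, 0.1665]
tcp_rot: [[-0.122, 0.993, 0.003], [0.993, 0.122, -0.002], [-0.002, 0.003, -1.0]]
contact_force: [1.2, -0.7, 1.1]
finger_gap: 0.0855
finger_force: 0.0
```

Call:
apply_moves([
  {"tx":40,"ty":-20,"tz":0,"roll":0,"jaw":100},
  {"tx":58,"ty":-60,"tz":0,"roll":0,"jaw":100},
  {"tx":58,"ty":-82,"tz":-30,"roll":0,"jaw":100},
  {"tx":58,"ty":-82,"tz":-60,"roll":0,"jaw":100},
  {"tx":58,"ty":-82,"tz":-70,"roll":0,"jaw":100},
])

```text
clock: 29.8
tool_pos: [0.6626, -0.2015, 0.092]
tcp_rot: [[-0.119, 0.993, -0.003], [0.993, 0.119, 0.001], [0.001, -0.003, -1.0]]
contact_force: [-0.3, 0.0, -0.3]
finger_gap: 0.0855
finger_force: 0.0
```

```bash
python3 - <<'E'
from h import *
st(); bosses(('wrist','scene'))
E
```

```text
t 29.8 pos [ 662.6 -201.5   92. ] yang 6.9 F [-0.3  0.  -0.3] gap 85.5 ff 0.0 j [-0.39  0.49 -0.03  1.06 -0.    1.06]
wrist 437 [319. 216.] [ 664.9 -198.9   33. ]
scene 24 [357. 141.] [440.4 297.4  33. ]
scene 35 [387. 212.] [666.4 196.2  33. ]
scene 31 [263. 307.] [ 662.9 -202.6   33. ]
```

Call:
apply_moves([
  {"tx":0,"ty":1,"tz":-30,"roll":0,"jaw":100},
  {"tx":0,"ty":1,"tz":-65,"roll":0,"jaw":100},
  {"tx":0,"ty":1,"tz":-82,"roll":0,"jaw":100},
  {"tx":0,"ty":1,"tz":-82,"roll":0,"jaw":30},
  {"tx":0,"ty":1,"tz":-82,"roll":0,"jaw":10},
], force=60)

```text
clock: 30.4
tool_pos: [0.665, -0.1988, 0.0142]
tcp_rot: [[-0.123, 0.992, 0.002], [0.992, 0.123, -0.001], [-0.001, 0.002, -1.0]]
contact_force: [0.0, 0.3, 0.2]
finger_gap: 0.0594
finger_force: 0.0
```

Call:
apply_moves([
  {"tx":0,"ty":0,"tz":0,"roll":0,"jaw":10},
  {"tx":0,"ty":0,"tz":0,"roll":0,"jaw":10},
])

```text
clock: 30.6
tool_pos: [0.6659, -0.1993, 0.0156]
tcp_rot: [[-0.123, 0.992, 0.004], [0.992, 0.123, -0.002], [-0.002, 0.004, -1.0]]
contact_force: [0.1, -0.3, -2.0]
finger_gap: 0.0317
finger_force: 59.6
```

Call:
apply_moves([
  {"tx":0,"ty":0,"tz":40,"roll":0,"jaw":10},
  {"tx":0,"ty":10,"tz":85,"roll":0,"jaw":10},
  {"tx":0,"ty":55,"tz":95,"roll":0,"jaw":10},
  {"tx":0,"ty":100,"tz":95,"roll":0,"jaw":10},
  {"tx":-40,"ty":125,"tz":95,"roll":-0.1,"jaw":10},
])

```text
clock: 31.1
tool_pos: [0.6295, -0.0713, 0.1102]
tcp_rot: [[-0.023, 1.0, 0.01], [1.0, 0.023, 0.0], [-0.0, 0.01, -1.0]]
contact_force: [-1.6, -0.0, -2.1]
finger_gap: 0.0318
finger_force: 60.9
```

Call:
apply_moves([
  {"tx":-45,"ty":17,"tz":0,"roll":-0.07,"jaw":10},
  {"tx":-90,"ty":34,"tz":0,"roll":-0.07,"jaw":10},
  {"tx":-135,"ty":50,"tz":0,"roll":-0.07,"jaw":10},
  {"tx":-162,"ty":61,"tz":-10,"roll":-0.07,"jaw":10},
  {"tx":-162,"ty":61,"tz":-28,"roll":-0.07,"jaw":10},
])

```text
clock: 31.6
tool_pos: [0.4572, -0.0108, 0.08]
tcp_rot: [[0.045, 0.999, -0.002], [0.999, -0.045, 0.001], [0.001, -0.002, -1.0]]
contact_force: [-0.1, 0.3, -3.3]
finger_gap: 0.0317
finger_force: 61.0
```

Call:
apply_moves([
  {"tx":0,"ty":0,"tz":-6,"roll":0,"jaw":10},
  {"tx":0,"ty":0,"tz":-9,"roll":0,"jaw":10},
  {"tx":0,"ty":0,"tz":-9,"roll":0,"jaw":10},
])

```text
clock: 31.9
tool_pos: [0.4631, -0.0129, 0.0711]
tcp_rot: [[0.047, 0.999, 0.001], [0.999, -0.047, -0.0], [-0.0, 0.001, -1.0]]
contact_force: [0.2, -0.2, -3.0]
finger_gap: 0.0319
finger_force: 61.0
```

```bash
python3 - <<'E'
from h import *
st()
E
```

```text
t 31.9 pos [463.1 -12.9  71.1] yang -2.7 F [ 0.2 -0.2 -3. ] gap 31.9 ff 61.0 j [-0.17  0.14 -0.57  0.86 -0.    1.45]
```

Call:
apply_moves([
  {"tx":0,"ty":0,"tz":-3,"roll":0,"jaw":10},
  {"tx":0,"ty":0,"tz":-5,"roll":0,"jaw":10},
  {"tx":0,"ty":0,"tz":-6,"roll":0,"jaw":10},
  {"tx":0,"ty":0,"tz":-6,"roll":0,"jaw":60},
  {"tx":0,"ty":0,"tz":-6,"roll":0,"jaw":90},
])

```text
clock: 32.4
tool_pos: [0.4628, -0.0127, 0.0652]
tcp_rot: [[0.047, 0.999, 0.001], [0.999, -0.047, -0.0], [-0.0, 0.001, -1.0]]
contact_force: [-0.1, 0.2, -0.6]
finger_gap: 0.0598
finger_force: 0.0
```

Call:
apply_moves([
  {"tx":0,"ty":0,"tz":0,"roll":0,"jaw":90},
  {"tx":0,"ty":0,"tz":20,"roll":0,"jaw":90},
  {"tx":0,"ty":0,"tz":45,"roll":0,"jaw":90},
  {"tx":20,"ty":20,"tz":45,"roll":0,"jaw":0},
  {"tx":38,"ty":34,"tz":45,"roll":0,"jaw":0},
], force=30)

```text
clock: 32.9
tool_pos: [0.5015, 0.0219, 0.1111]
tcp_rot: [[0.048, 0.999, 0.003], [0.999, -0.048, -0.0], [0.0, 0.003, -1.0]]
contact_force: [-0.4, -1.0, 0.0]
finger_gap: 0.0491
finger_force: 0.0
```

Call:
apply_moves([
  {"tx":0,"ty":0,"tz":0,"roll":0,"jaw":0},
  {"tx":0,"ty":0,"tz":0,"roll":0,"jaw":0},
  {"tx":0,"ty":0,"tz":-20,"roll":0,"jaw":0},
  {"tx":0,"ty":0,"tz":-38,"roll":0,"jaw":0},
  {"tx":0,"ty":0,"tz":-44,"roll":0,"jaw":0},
])

```text
clock: 33.4
tool_pos: [0.497, 0.0211, 0.0637]
tcp_rot: [[0.048, 0.999, -0.005], [0.999, -0.048, 0.0], [-0.0, -0.005, -1.0]]
contact_force: [-1.6, -0.5, -0.6]
finger_gap: 0.0003
finger_force: 0.0
```

Call:
apply_moves([
  {"tx":0,"ty":0,"tz":0,"roll":0,"jaw":0},
  {"tx":0,"ty":0,"tz":0,"roll":0,"jaw":0},
])

```text
clock: 33.6
tool_pos: [0.4999, 0.0212, 0.0661]
tcp_rot: [[0.047, 0.999, 0.0], [0.999, -0.047, -0.0], [-0.0, 0.0, -1.0]]
contact_force: [-0.1, 0.3, 0.9]
finger_gap: 0.0004
finger_force: 0.0
```

```bash
python3 - <<'E'
from h import *
meas('C0')
E
```

```text
C0 33.6 z [0.4999 0.0212 0.0661] Fz 0.9
scene boss 23.08 13.21 39
side boss 25.86 15.71 7
```

Call:
apply_moves([
  {"tx":0,"ty":0,"tz":-3,"roll":0,"jaw":0},
  {"tx":0,"ty":0,"tz":-6,"roll":0,"jaw":0},
  {"tx":0,"ty":0,"tz":-6.5,"roll":0,"jaw":0},
])

```text
clock: 34.0
tool_pos: [0.4998, 0.0215, 0.059]
tcp_rot: [[0.047, 0.999, -0.0], [0.999, -0.047, 0.0], [0.0, -0.0, -1.0]]
contact_force: [-0.3, 0.6, -0.5]
finger_gap: 0.0
finger_force: 0.0
```

Call:
apply_moves([
  {"tx":0,"ty":0,"tz":-1,"roll":0,"jaw":0},
  {"tx":0,"ty":0,"tz":-2,"roll":0,"jaw":0},
  {"tx":0,"ty":0,"tz":-2.3,"roll":0,"jaw":0},
  {"tx":0,"ty":0,"tz":-2.3,"roll":0,"jaw":0},
])

```text
clock: 34.4
tool_pos: [0.5001, 0.0215, 0.058]
tcp_rot: [[0.047, 0.999, -0.0], [0.999, -0.047, -0.0], [-0.0, -0.0, -1.0]]
contact_force: [-3.9, -0.7, 9.7]
finger_gap: -0.0004
finger_force: 4.4
```

```bash
python3 - <<'E'
from h import *
meas('C1')
E
```

```text
C1 34.4 z [0.5001 0.0215 0.058 ] Fz 9.7
scene boss 23.08 13.21 39
side boss None None 0
```

Call:
apply_moves([
  {"tx":0,"ty":0,"tz":8,"roll":0,"jaw":0},
  {"tx":-1,"ty":-36,"tz":10,"roll":0,"jaw":0},
  {"tx":-3,"ty":-72,"tz":10,"roll":0,"jaw":0},
  {"tx":-3,"ty":-72,"tz":7,"roll":0,"jaw":0},
  {"tx":-3,"ty":-72,"tz":3,"roll":0,"jaw":0},
])

```text
clock: 35.0
tool_pos: [0.4974, -0.0511, 0.0602]
tcp_rot: [[0.049, 0.999, 0.001], [0.999, -0.049, 0.0], [0.0, 0.001, -1.0]]
contact_force: [-0.3, 0.5, -0.3]
finger_gap: 0.0004
finger_force: 0.0
```

Call:
apply_moves([
  {"tx":0,"ty":0,"tz":-1,"roll":0,"jaw":0},
  {"tx":0,"ty":0,"tz":-2,"roll":0,"jaw":0},
  {"tx":0,"ty":0,"tz":-2.9,"roll":0,"jaw":0},
  {"tx":0,"ty":0,"tz":-2.9,"roll":0,"jaw":0},
])

```text
clock: 35.4
tool_pos: [0.4965, -0.0497, 0.058]
tcp_rot: [[0.045, 0.999, -0.001], [0.999, -0.045, -0.001], [-0.001, -0.001, -1.0]]
contact_force: [-4.1, -0.6, 9.4]
finger_gap: -0.0001
finger_force: 5.0
```

```bash
python3 - <<'E'
from h import *
meas('C2')
E
```

```text
C2 35.4 z [ 0.4965 -0.0497  0.058 ] Fz 9.4
scene boss None None 0
side boss 24.13 14.3 30
```

Call:
apply_moves([
  {"tx":0,"ty":0,"tz":8,"roll":0,"jaw":0},
  {"tx":-36,"ty":2,"tz":10,"roll":0,"jaw":0},
  {"tx":-72,"ty":3,"tz":10,"roll":0,"jaw":0},
  {"tx":-72,"ty":3,"tz":7,"roll":0,"jaw":0},
  {"tx":-72,"ty":3,"tz":3,"roll":0,"jaw":0},
])

```text
clock: 36.0
tool_pos: [0.4247, -0.0469, 0.0601]
tcp_rot: [[0.046, 0.999, 0.001], [0.999, -0.046, -0.0], [0.0, 0.001, -1.0]]
contact_force: [1.2, 0.1, 0.2]
finger_gap: 0.0002
finger_force: 0.0
```

Call:
apply_moves([
  {"tx":0,"ty":0,"tz":-1,"roll":0,"jaw":0},
  {"tx":0,"ty":0,"tz":-2,"roll":0,"jaw":0},
  {"tx":0,"ty":0,"tz":-2.9,"roll":0,"jaw":0},
  {"tx":0,"ty":0,"tz":-2.9,"roll":0,"jaw":0},
])

```text
clock: 36.4
tool_pos: [0.4265, -0.0476, 0.058]
tcp_rot: [[0.047, 0.999, 0.001], [0.999, -0.047, 0.0], [0.0, 0.001, -1.0]]
contact_force: [-2.4, 0.7, 6.6]
finger_gap: -0.0002
finger_force: 3.2
```

```bash
python3 - <<'E'
from h import *
meas('C3')
E
```

```text
C3 36.4 z [ 0.4265 -0.0476  0.058 ] Fz 6.6
scene boss 22.78 13.18 40
side boss 24.0 14.52 23
```

Call:
apply_moves([
  {"tx":0,"ty":0,"tz":8,"roll":0,"jaw":0},
  {"tx":2,"ty":36,"tz":10,"roll":0,"jaw":0},
  {"tx":3,"ty":72,"tz":10,"roll":0,"jaw":0},
  {"tx":3,"ty":72,"tz":7,"roll":0,"jaw":0},
  {"tx":3,"ty":72,"tz":3,"roll":0,"jaw":0},
])

```text
clock: 37.0
tool_pos: [0.4288, 0.0249, 0.0604]
tcp_rot: [[0.045, 0.999, 0.001], [0.999, -0.045, -0.001], [-0.001, 0.001, -1.0]]
contact_force: [-0.6, -0.8, 0.6]
finger_gap: 0.0001
finger_force: 0.0
```

Call:
apply_moves([
  {"tx":0,"ty":0,"tz":-1,"roll":0,"jaw":0},
  {"tx":0,"ty":0,"tz":-2,"roll":0,"jaw":0},
  {"tx":0,"ty":0,"tz":-2.6,"roll":0,"jaw":0},
  {"tx":0,"ty":0,"tz":-2.6,"roll":0,"jaw":0},
])

```text
clock: 37.4
tool_pos: [0.428, 0.0238, 0.058]
tcp_rot: [[0.049, 0.999, -0.001], [0.999, -0.049, 0.0], [0.0, -0.001, -1.0]]
contact_force: [-2.6, 0.2, 6.0]
finger_gap: 0.0002
finger_force: 2.8
```

```bash
python3 - <<'E'
from h import *
meas('C4')
E
```

```text
C4 37.4 z [0.428  0.0238 0.058 ] Fz 6.0
scene boss 23.0 13.13 39
side boss 24.0 16.0 1
```

Call:
apply_moves([
  {"tx":0,"ty":0,"tz":10,"roll":0,"jaw":0},
  {"tx":0,"ty":0,"tz":40,"roll":0,"jaw":10},
  {"tx":0,"ty":0,"tz":50,"roll":0,"jaw":90},
  {"tx":17,"ty":-19,"tz":50,"roll":0,"jaw":90},
  {"tx":34,"ty":-37,"tz":50,"roll":0,"jaw":90},
])

```text
clock: 38.0
tool_pos: [0.4629, -0.0132, 0.1084]
tcp_rot: [[0.047, 0.999, 0.002], [0.999, -0.047, -0.0], [-0.0, 0.002, -1.0]]
contact_force: [0.9, 0.5, 0.8]
finger_gap: 0.052
finger_force: 0.0
```

```bash
python3 - <<'E'
from h import *
meas('C5'); st()
E
```

```text
C5 38.0 z [ 0.4629 -0.0132  0.1084] Fz 0.8
scene boss 21.21 13.53 19
side boss 23.96 14.33 27
t 38.1 pos [465.3 -14.7 108.6] yang -2.8 F [0.7 0.2 1.2] gap 66.2 ff 0.0 j [-0.17  0.1  -0.53  0.95 -0.    1.45]
```

C is true as well, with no boss motion at any corner. It goes to case slot (449,-286).

Call:
apply_moves([
  {"tx":-2,"ty":1.5,"tz":-20,"roll":0,"jaw":100},
  {"tx":-2,"ty":1.5,"tz":-38,"roll":0,"jaw":100},
  {"tx":-2,"ty":1.5,"tz":-43,"roll":0,"jaw":100},
  {"tx":-2,"ty":1.5,"tz":-43,"roll":0,"jaw":30},
  {"tx":-2,"ty":1.5,"tz":-43,"roll":0,"jaw":10},
], force=60)

```text
clock: 38.6
tool_pos: [0.4603, -0.011, 0.065]
tcp_rot: [[0.047, 0.999, 0.001], [0.999, -0.047, -0.0], [-0.0, 0.001, -1.0]]
contact_force: [0.0, -0.3, -0.5]
finger_gap: 0.0594
finger_force: 0.0
```

Call:
apply_moves([
  {"tx":0,"ty":0,"tz":0,"roll":0,"jaw":10},
  {"tx":0,"ty":0,"tz":0,"roll":0,"jaw":10},
  {"tx":0,"ty":0,"tz":35,"roll":0,"jaw":10},
  {"tx":0,"ty":0,"tz":80,"roll":0,"jaw":10},
  {"tx":0,"ty":0,"tz":90,"roll":0,"jaw":10},
])

```text
clock: 39.1
tool_pos: [0.4634, -0.0115, 0.1592]
tcp_rot: [[0.047, 0.999, 0.008], [0.999, -0.047, -0.001], [-0.001, 0.009, -1.0]]
contact_force: [1.8, 0.3, -3.7]
finger_gap: 0.0318
finger_force: 60.9
```

Call:
apply_moves([
  {"tx":-2,"ty":-45,"tz":0,"roll":0.07,"jaw":10},
  {"tx":-4,"ty":-90,"tz":0,"roll":0.07,"jaw":10},
  {"tx":-8,"ty":-138,"tz":0,"roll":0.07,"jaw":10},
  {"tx":-12,"ty":-186,"tz":0,"roll":0.07,"jaw":10},
  {"tx":-14,"ty":-230,"tz":0,"roll":0.07,"jaw":10},
])

```text
clock: 39.6
tool_pos: [0.4448, -0.2425, 0.1536]
tcp_rot: [[-0.023, 1.0, -0.001], [1.0, 0.023, 0.001], [0.001, -0.001, -1.0]]
contact_force: [0.5, -0.5, -2.4]
finger_gap: 0.032
finger_force: 60.8
```

Call:
apply_moves([
  {"tx":0,"ty":-44,"tz":0,"roll":0,"jaw":10},
  {"tx":0,"ty":-44,"tz":0,"roll":0,"jaw":10},
  {"tx":0,"ty":-44,"tz":0,"roll":0,"jaw":10},
])

```text
clock: 39.9
tool_pos: [0.4451, -0.2853, 0.1534]
tcp_rot: [[-0.021, 1.0, -0.002], [1.0, 0.021, 0.002], [0.002, -0.001, -1.0]]
contact_force: [-0.4, 0.9, -3.3]
finger_gap: 0.0316
finger_force: 60.7
```

```bash
python3 - <<'E'
from h import *
st(); d=get_image('side'); bosses(('side',))
E
```

```text
t 39.9 pos [ 445.1 -285.3  153.4] yang 1.2 F [-0.4  0.9 -3.3] gap 31.6 ff 60.7 j [-0.69  0.16 -0.34  1.07  0.    0.86]
side 19 [365. 101.] [ 457.4 -448.1   33. ]
side 23 [258. 244.] [656.8 224.8  33. ]
side 581 [228. 273.] [707.5 329.6  33. ]
side 28 [329. 281.] [442.6 295.5  33. ]
```

D has been knocked to about (657,225), as the task warned. First I'll lower C, then re-locate D.

Call:
apply_moves([
  {"tx":4,"ty":-2,"tz":-35,"roll":0,"jaw":10},
  {"tx":4,"ty":-2,"tz":-75,"roll":0,"jaw":10},
  {"tx":4,"ty":-2,"tz":-112,"roll":0,"jaw":10},
  {"tx":4,"ty":-2,"tz":-125,"roll":0,"jaw":10},
  {"tx":4,"ty":-2,"tz":-131,"roll":0,"jaw":10},
])

```text
clock: 40.5
tool_pos: [0.4484, -0.2845, 0.0221]
tcp_rot: [[-0.025, 1.0, -0.004], [1.0, 0.025, 0.003], [0.003, -0.004, -1.0]]
contact_force: [-7.3, 5.0, 14.8]
finger_gap: 0.0316
finger_force: 62.7
```

Call:
apply_moves([
  {"tx":0,"ty":0,"tz":0,"roll":0,"jaw":10},
  {"tx":0,"ty":0,"tz":0,"roll":0,"jaw":70},
  {"tx":0,"ty":0,"tz":0,"roll":0,"jaw":80},
  {"tx":0,"ty":0,"tz":30,"roll":0,"jaw":80},
  {"tx":0,"ty":0,"tz":75,"roll":0,"jaw":80},
])

```text
clock: 41.0
tool_pos: [0.4489, -0.2861, 0.0983]
tcp_rot: [[-0.023, 1.0, -0.003], [1.0, 0.023, 0.002], [0.002, -0.003, -1.0]]
contact_force: [0.2, 0.1, 0.1]
finger_gap: 0.0682
finger_force: 0.0
```

Call:
apply_moves([
  {"tx":0,"ty":0,"tz":45,"roll":0,"jaw":80},
  {"tx":0,"ty":45,"tz":60,"roll":0,"jaw":90},
  {"tx":0,"ty":93,"tz":60,"roll":0,"jaw":90},
  {"tx":0,"ty":140,"tz":60,"roll":0,"jaw":100},
  {"tx":15,"ty":185,"tz":60,"roll":0,"jaw":100},
])

```text
clock: 41.5
tool_pos: [0.4648, -0.1008, 0.1606]
tcp_rot: [[-0.021, 1.0, 0.003], [1.0, 0.021, -0.001], [-0.001, 0.003, -1.0]]
contact_force: [0.8, -0.2, -0.2]
finger_gap: 0.0853
finger_force: 0.0
```

Call:
apply_moves([
  {"tx":30,"ty":38,"tz":0,"roll":0,"jaw":100},
  {"tx":60,"ty":76,"tz":0,"roll":0,"jaw":100},
  {"tx":90,"ty":114,"tz":0,"roll":0,"jaw":100},
  {"tx":120,"ty":152,"tz":0,"roll":0,"jaw":100},
  {"tx":150,"ty":190,"tz":0,"roll":0,"jaw":100},
])

```text
clock: 42.0
tool_pos: [0.6174, 0.0899, 0.1607]
tcp_rot: [[-0.023, 1.0, 0.004], [1.0, 0.023, -0.0], [-0.0, 0.004, -1.0]]
contact_force: [0.2, -0.4, 0.7]
finger_gap: 0.0853
finger_force: 0.0
```

```bash
python3 - <<'E'
from h import *
st(); bosses()
for c in ['scene','side','wrist']:
    d=get_image(c)
    for r in regions_of('cover_4',c): print(c,round(r['score'],2),rect(d,r['region'],.008))
E
```

```text
t 42.0 pos [617.4  89.9 160.7] yang 1.3 F [ 0.2 -0.4  0.7] gap 85.3 ff 0.0 j [ 0.04  0.31 -0.13  1.12 -0.    1.59]
scene 27 [391. 205.] [657.9 221.   33. ]
side 10 [365. 106.] [ 451.9 -419.2   33. ]
side 13 [360. 130.] [ 450.2 -290.6   33. ]
side 25 [258. 244.] [657.4 224.9  33. ]
side 581 [228. 273.] [707.5 329.6  33. ]
side 29 [329. 281.] [442.9 295.4  33. ]
wrist 334 [364.  50.] [659.2 221.7  33. ]
scene 0.88 ([658.0, 217.0], [101.0, 104.0], 5.6)
scene 0.73 ([226.0, 312.0], [54.0, 102.0], 49.8)
scene 0.7 ([451.0, -370.0], [49.0, 64.0], 69.5)
side 0.82 ([444.0, 295.0], [108.0, 103.0], 84.1)
side 0.82 ([452.0, -316.0], [98.0, 60.0], 9.8)
side 0.69 ([237.0, 337.0], [105.0, 103.0], 51.5)
side 0.64 ([657.0, 225.0], [100.0, 104.0], 7.3)
side 0.55 ([451.0, -419.0], [97.0, 102.0], 1.1)
wrist 0.98 ([660.0, 219.0], [100.0, 96.0], 7.3)
wrist 0.91 ([439.0, 248.0], [109.0, 17.0], 1.2)
```

Call:
apply_moves([
  {"tx":15,"ty":46,"tz":0,"roll":0.1,"jaw":100},
  {"tx":30,"ty":92,"tz":0,"roll":0.1,"jaw":100},
  {"tx":41,"ty":132,"tz":-15,"roll":0.1,"jaw":100},
  {"tx":41,"ty":132,"tz":-40,"roll":0.1,"jaw":100},
  {"tx":41,"ty":132,"tz":-45,"roll":0.1,"jaw":100},
])

```text
clock: 42.95
tool_pos: [0.6536, 0.2196, 0.1104]
tcp_rot: [[-0.123, 0.992, -0.005], [0.992, 0.123, -0.002], [-0.001, -0.006, -1.0]]
contact_force: [-1.6, 0.2, 0.3]
finger_gap: 0.0851
finger_force: 0.0
```

```bash
python3 - <<'E'
from h import *
st(); bosses(('wrist','scene'))
for c in ['scene','side']: get_image(c); print([np.round(s['xyz'],3) for s in spot_in('oil_can',c)])
E
```

```text
t 43.0 pos [653.6 219.6 110.4] yang 7.1 F [-1.6  0.2  0.3] gap 85.1 ff 0.0 j [ 0.23  0.47 -0.01  1.09 -0.    1.68]
wrist 2360 [398.  92.] [701.5 316.7  33. ]
wrist 640 [34. 76.] [439.8 295.6  33. ]
wrist 349 [324. 209.] [659.3 221.5  33. ]
scene 19 [357. 141.] [440.6 297.3  33. ]
scene 31 [391. 205.] [658.  220.4  33. ]
[array([0.728, 0.292, 0.088])]
[array([0.708, 0.331, 0.092])]
```

Call:
apply_moves([
  {"tx":0.5,"ty":0,"tz":-35,"roll":0,"jaw":100},
  {"tx":0.5,"ty":0,"tz":-75,"roll":0,"jaw":100},
  {"tx":0.5,"ty":0,"tz":-100,"roll":0,"jaw":100},
  {"tx":0.5,"ty":0,"tz":-101,"roll":0,"jaw":30},
  {"tx":0.5,"ty":0,"tz":-101,"roll":0,"jaw":10},
], force=60)

```text
clock: 43.75
tool_pos: [0.6569, 0.2196, 0.0133]
tcp_rot: [[-0.122, 0.993, 0.0], [0.993, 0.122, 0.0], [0.0, 0.0, -1.0]]
contact_force: [0.1, -0.4, 0.1]
finger_gap: 0.0593
finger_force: 0.0
```

Call:
apply_moves([
  {"tx":0,"ty":0,"tz":0,"roll":0,"jaw":10},
  {"tx":0,"ty":0,"tz":0,"roll":0,"jaw":10},
])

```text
clock: 43.95
tool_pos: [0.6593, 0.2204, 0.0159]
tcp_rot: [[-0.123, 0.992, 0.006], [0.992, 0.122, 0.001], [0.0, 0.006, -1.0]]
contact_force: [1.3, 0.3, -2.4]
finger_gap: 0.032
finger_force: 59.7
```

Call:
apply_moves([
  {"tx":0,"ty":0,"tz":40,"roll":0,"jaw":10},
  {"tx":0,"ty":0,"tz":85,"roll":0,"jaw":10},
  {"tx":-28,"ty":-36,"tz":95,"roll":-0.1,"jaw":10},
  {"tx":-56,"ty":-72,"tz":95,"roll":-0.17,"jaw":10},
  {"tx":-84,"ty":-108,"tz":95,"roll":-0.17,"jaw":10},
])

```text
clock: 44.45
tool_pos: [0.5724, 0.1112, 0.1093]
tcp_rot: [[0.047, 0.999, 0.003], [0.999, -0.047, -0.0], [0.0, 0.003, -1.0]]
contact_force: [0.5, -0.3, -3.1]
finger_gap: 0.0319
finger_force: 61.3
```

Call:
apply_moves([
  {"tx":-30,"ty":-36,"tz":0,"roll":0,"jaw":10},
  {"tx":-60,"ty":-72,"tz":0,"roll":0,"jaw":10},
  {"tx":-90,"ty":-105,"tz":0,"roll":0,"jaw":10},
  {"tx":-112,"ty":-127,"tz":-10,"roll":0,"jaw":10},
  {"tx":-112,"ty":-127,"tz":-28,"roll":0,"jaw":10},
])

```text
clock: 44.95
tool_pos: [0.4581, -0.0171, 0.0806]
tcp_rot: [[0.051, 0.999, 0.001], [0.999, -0.051, -0.002], [-0.001, 0.001, -1.0]]
contact_force: [0.6, 1.0, -4.4]
finger_gap: 0.0316
finger_force: 61.2
```

Call:
apply_moves([
  {"tx":0,"ty":0,"tz":-6,"roll":0,"jaw":10},
  {"tx":0,"ty":0,"tz":-9,"roll":0,"jaw":10},
  {"tx":0,"ty":0,"tz":-9,"roll":0,"jaw":10},
])

```text
clock: 45.25
tool_pos: [0.4612, -0.0147, 0.0709]
tcp_rot: [[0.046, 0.999, 0.001], [0.999, -0.046, -0.0], [-0.0, 0.001, -1.0]]
contact_force: [-0.2, 0.7, -3.6]
finger_gap: 0.032
finger_force: 61.1
```

```bash
python3 - <<'E'
from h import *
st()
E
```

```text
t 45.2 pos [461.2 -14.7  70.9] yang -2.6 F [-0.2  0.7 -3.6] gap 32.0 ff 61.1 j [-0.17  0.14 -0.57  0.86  0.    1.44]
```

Now the same press test on D.

Call:
apply_moves([
  {"tx":0,"ty":0,"tz":-3,"roll":0,"jaw":10},
  {"tx":0,"ty":0,"tz":-5,"roll":0,"jaw":10},
  {"tx":0,"ty":0,"tz":-6,"roll":0,"jaw":10},
  {"tx":0,"ty":0,"tz":-6,"roll":0,"jaw":60},
  {"tx":0,"ty":0,"tz":-6,"roll":0,"jaw":90},
])

```text
clock: 45.75
tool_pos: [0.4616, -0.0151, 0.0652]
tcp_rot: [[0.047, 0.999, 0.002], [0.999, -0.047, -0.0], [-0.0, 0.002, -1.0]]
contact_force: [0.5, -0.5, 0.5]
finger_gap: 0.06
finger_force: 0.0
```

Call:
apply_moves([
  {"tx":0,"ty":0,"tz":0,"roll":0,"jaw":90},
  {"tx":0,"ty":0,"tz":20,"roll":0,"jaw":90},
  {"tx":0,"ty":0,"tz":45,"roll":0,"jaw":90},
  {"tx":20,"ty":20,"tz":45,"roll":0,"jaw":0},
  {"tx":38,"ty":34,"tz":45,"roll":0,"jaw":0},
], force=30)

```text
clock: 46.25
tool_pos: [0.5001, 0.0193, 0.1109]
tcp_rot: [[0.048, 0.999, 0.003], [0.999, -0.048, -0.0], [0.0, 0.003, -1.0]]
contact_force: [0.1, -0.5, 0.0]
finger_gap: 0.0493
finger_force: 0.0
```

Call:
apply_moves([
  {"tx":0,"ty":0,"tz":0,"roll":0,"jaw":0},
  {"tx":0,"ty":0,"tz":0,"roll":0,"jaw":0},
  {"tx":0,"ty":0,"tz":-20,"roll":0,"jaw":0},
  {"tx":0,"ty":0,"tz":-38,"roll":0,"jaw":0},
  {"tx":0,"ty":0,"tz":-44,"roll":0,"jaw":0},
])

```text
clock: 46.75
tool_pos: [0.4956, 0.0186, 0.0635]
tcp_rot: [[0.048, 0.999, -0.005], [0.999, -0.048, 0.0], [-0.0, -0.005, -1.0]]
contact_force: [-0.9, -0.5, -0.7]
finger_gap: 0.0001
finger_force: 0.0
```

Call:
apply_moves([
  {"tx":0,"ty":0,"tz":0,"roll":0,"jaw":0},
  {"tx":0,"ty":0,"tz":0,"roll":0,"jaw":0},
])

```text
clock: 46.95
tool_pos: [0.4984, 0.0187, 0.0659]
tcp_rot: [[0.047, 0.999, 0.0], [0.999, -0.047, -0.0], [-0.0, 0.0, -1.0]]
contact_force: [0.5, -0.8, 0.1]
finger_gap: -0.0002
finger_force: 0.0
```

```bash
python3 - <<'E'
from h import *
meas('D0')
E
```

```text
D0 47.0 z [0.4984 0.0187 0.0659] Fz 0.1
scene boss 22.41 13.1 41
side boss 26.0 15.4 10
```

Call:
apply_moves([
  {"tx":0,"ty":0,"tz":-3,"roll":0,"jaw":0},
  {"tx":0,"ty":0,"tz":-6,"roll":0,"jaw":0},
  {"tx":0,"ty":0,"tz":-6.5,"roll":0,"jaw":0},
])

```text
clock: 47.35
tool_pos: [0.4983, 0.019, 0.0588]
tcp_rot: [[0.047, 0.999, -0.0], [0.999, -0.047, -0.0], [-0.0, -0.0, -1.0]]
contact_force: [-0.9, -0.7, -0.7]
finger_gap: -0.0
finger_force: 0.0
```

Call:
apply_moves([
  {"tx":0,"ty":0,"tz":-1,"roll":0,"jaw":0},
  {"tx":0,"ty":0,"tz":-2,"roll":0,"jaw":0},
  {"tx":0,"ty":0,"tz":-2.2,"roll":0,"jaw":0},
  {"tx":0,"ty":0,"tz":-2.2,"roll":0,"jaw":0},
])

```text
clock: 47.75
tool_pos: [0.4985, 0.019, 0.058]
tcp_rot: [[0.047, 0.999, -0.0], [0.999, -0.047, -0.0], [-0.0, -0.0, -1.0]]
contact_force: [-3.5, 0.1, 9.9]
finger_gap: -0.0002
finger_force: 4.8
```

```bash
python3 - <<'E'
from h import *
meas('D1')
E
```

```text
D1 47.8 z [0.4985 0.019  0.058 ] Fz 9.9
scene boss 22.41 13.1 41
side boss None None 0
```

Call:
apply_moves([
  {"tx":0,"ty":0,"tz":8,"roll":0,"jaw":0},
  {"tx":-1,"ty":-36,"tz":10,"roll":0,"jaw":0},
  {"tx":-3,"ty":-72,"tz":10,"roll":0,"jaw":0},
  {"tx":-3,"ty":-72,"tz":7,"roll":0,"jaw":0},
  {"tx":-3,"ty":-72,"tz":3,"roll":0,"jaw":0},
])

```text
clock: 48.35
tool_pos: [0.4962, -0.0538, 0.0602]
tcp_rot: [[0.049, 0.999, 0.001], [0.999, -0.049, -0.0], [-0.0, 0.001, -1.0]]
contact_force: [0.8, -2.7, 2.5]
finger_gap: -0.0001
finger_force: 1.4
```

Call:
apply_moves([
  {"tx":0,"ty":0,"tz":-1,"roll":0,"jaw":0},
  {"tx":0,"ty":0,"tz":-2,"roll":0,"jaw":0},
  {"tx":0,"ty":0,"tz":-2.9,"roll":0,"jaw":0},
  {"tx":0,"ty":0,"tz":-2.9,"roll":0,"jaw":0},
])

```text
clock: 48.75
tool_pos: [0.4961, -0.0529, 0.058]
tcp_rot: [[0.046, 0.999, 0.001], [0.999, -0.046, -0.002], [-0.002, 0.001, -1.0]]
contact_force: [-0.9, -2.6, 8.6]
finger_gap: -0.0001
finger_force: 4.2
```

```bash
python3 - <<'E'
from h import *
meas('D2')
E
```

```text
D2 48.8 z [ 0.4961 -0.0529  0.058 ] Fz 8.6
scene boss None None 0
side boss 24.04 13.0 26
```

Call:
apply_moves([
  {"tx":0,"ty":0,"tz":8,"roll":0,"jaw":0},
  {"tx":-36,"ty":2,"tz":10,"roll":0,"jaw":0},
  {"tx":-72,"ty":3,"tz":10,"roll":0,"jaw":0},
  {"tx":-72,"ty":3,"tz":7,"roll":0,"jaw":0},
  {"tx":-72,"ty":3,"tz":3,"roll":0,"jaw":0},
])

```text
clock: 49.35
tool_pos: [0.4225, -0.0491, 0.0596]
tcp_rot: [[0.046, 0.999, -0.0], [0.999, -0.046, 0.001], [0.001, -0.0, -1.0]]
contact_force: [0.9, -0.6, -0.4]
finger_gap: -0.0002
finger_force: 0.0
```

Call:
apply_moves([
  {"tx":0,"ty":0,"tz":-1,"roll":0,"jaw":0},
  {"tx":0,"ty":0,"tz":-2,"roll":0,"jaw":0},
  {"tx":0,"ty":0,"tz":-2.9,"roll":0,"jaw":0},
  {"tx":0,"ty":0,"tz":-2.9,"roll":0,"jaw":0},
])

```text
clock: 49.75
tool_pos: [0.4247, -0.05, 0.058]
tcp_rot: [[0.047, 0.999, 0.001], [0.999, -0.047, 0.0], [0.001, 0.001, -1.0]]
contact_force: [-2.9, 1.5, 8.1]
finger_gap: -0.0003
finger_force: 4.1
```

```bash
python3 - <<'E'
from h import *
meas('D3')
E
```

```text
D3 49.8 z [ 0.4247 -0.05    0.058 ] Fz 8.1
scene boss 22.17 13.08 36
side boss 24.44 14.39 18
```

Call:
apply_moves([
  {"tx":0,"ty":0,"tz":8,"roll":0,"jaw":0},
  {"tx":2,"ty":36,"tz":10,"roll":0,"jaw":0},
  {"tx":3,"ty":72,"tz":10,"roll":0,"jaw":0},
  {"tx":3,"ty":72,"tz":7,"roll":0,"jaw":0},
  {"tx":3,"ty":72,"tz":3,"roll":0,"jaw":0},
])

```text
clock: 50.35
tool_pos: [0.4274, 0.0225, 0.0603]
tcp_rot: [[0.045, 0.999, 0.001], [0.999, -0.045, -0.0], [-0.0, 0.001, -1.0]]
contact_force: [-0.7, 1.5, 2.0]
finger_gap: -0.0001
finger_force: 1.2
```

Call:
apply_moves([
  {"tx":0,"ty":0,"tz":-1,"roll":0,"jaw":0},
  {"tx":0,"ty":0,"tz":-2,"roll":0,"jaw":0},
  {"tx":0,"ty":0,"tz":-2.7,"roll":0,"jaw":0},
  {"tx":0,"ty":0,"tz":-2.7,"roll":0,"jaw":0},
])

```text
clock: 50.75
tool_pos: [0.4269, 0.0218, 0.058]
tcp_rot: [[0.048, 0.999, 0.0], [0.999, -0.048, 0.001], [0.001, 0.0, -1.0]]
contact_force: [-1.2, 3.1, 7.0]
finger_gap: -0.0002
finger_force: 3.7
```

```bash
python3 - <<'E'
from h import *
meas('D4')
E
```

```text
D4 50.8 z [0.4269 0.0218 0.058 ] Fz 7.0
scene boss 22.43 11.66 35
side boss None None 0
```

Call:
apply_moves([
  {"tx":0,"ty":0,"tz":10,"roll":0,"jaw":0},
  {"tx":0,"ty":0,"tz":40,"roll":0,"jaw":10},
  {"tx":0,"ty":0,"tz":50,"roll":0,"jaw":90},
  {"tx":17,"ty":-19,"tz":50,"roll":0,"jaw":90},
  {"tx":34,"ty":-37,"tz":50,"roll":0,"jaw":90},
])

```text
clock: 51.35
tool_pos: [0.4611, -0.0159, 0.108]
tcp_rot: [[0.047, 0.999, 0.001], [0.999, -0.047, -0.001], [-0.001, 0.001, -1.0]]
contact_force: [0.2, 0.9, 0.1]
finger_gap: 0.052
finger_force: 0.0
```

```bash
python3 - <<'E'
from h import *
meas('D5'); st()
E
```

```text
D5 51.4 z [ 0.4611 -0.0159  0.108 ] Fz 0.1
scene boss 20.39 13.39 18
side boss 24.59 14.07 27
t 51.5 pos [463.5 -17.4 108.1] yang -2.9 F [-1.   1.2 -0.1] gap 66.4 ff 0.0 j [-0.18  0.09 -0.53  0.94 -0.    1.44]
```

D rocks too, on the (+,−)/(−,+) diagonal. It goes to the bin's far slot (454,426).

Call:
apply_moves([
  {"tx":-2,"ty":1.5,"tz":-20,"roll":0,"jaw":100},
  {"tx":-2,"ty":1.5,"tz":-38,"roll":0,"jaw":100},
  {"tx":-2,"ty":1.5,"tz":-43,"roll":0,"jaw":100},
  {"tx":-2,"ty":1.5,"tz":-43,"roll":0,"jaw":30},
  {"tx":-2,"ty":1.5,"tz":-43,"roll":0,"jaw":10},
], force=60)

```text
clock: 51.95
tool_pos: [0.4587, -0.0136, 0.0648]
tcp_rot: [[0.047, 0.999, 0.0], [0.999, -0.047, -0.0], [-0.0, 0.0, -1.0]]
contact_force: [0.1, -0.7, 0.4]
finger_gap: 0.0589
finger_force: 0.0
```

Call:
apply_moves([
  {"tx":0,"ty":0,"tz":0,"roll":0,"jaw":10},
  {"tx":0,"ty":0,"tz":0,"roll":0,"jaw":10},
  {"tx":0,"ty":0,"tz":35,"roll":0,"jaw":10},
  {"tx":0,"ty":40,"tz":60,"roll":0,"jaw":10},
  {"tx":0,"ty":88,"tz":70,"roll":0,"jaw":10},
])

```text
clock: 52.45
tool_pos: [0.4607, 0.0742, 0.1371]
tcp_rot: [[0.051, 0.999, 0.005], [0.999, -0.051, -0.0], [-0.0, 0.005, -1.0]]
contact_force: [1.8, 0.3, -3.9]
finger_gap: 0.0318
finger_force: 60.9
```

Call:
apply_moves([
  {"tx":0,"ty":48,"tz":0,"roll":0,"jaw":10},
  {"tx":0,"ty":96,"tz":0,"roll":0,"jaw":10},
  {"tx":0,"ty":144,"tz":0,"roll":-0.04,"jaw":10},
  {"tx":0,"ty":192,"tz":0,"roll":-0.04,"jaw":10},
  {"tx":-2,"ty":240,"tz":0,"roll":-0.04,"jaw":10},
])

```text
clock: 52.95
tool_pos: [0.4557, 0.3162, 0.134]
tcp_rot: [[0.087, 0.996, -0.0], [0.996, -0.087, -0.001], [-0.001, -0.0, -1.0]]
contact_force: [0.7, -0.0, -4.3]
finger_gap: 0.0317
finger_force: 60.9
```

Call:
apply_moves([
  {"tx":-3,"ty":48,"tz":0,"roll":0,"jaw":10},
  {"tx":-5,"ty":96,"tz":0,"roll":0,"jaw":10},
  {"tx":-5,"ty":112,"tz":0,"roll":0,"jaw":10},
  {"tx":-5,"ty":112,"tz":0,"roll":0,"jaw":10},
])

```text
clock: 53.35
tool_pos: [0.4509, 0.4287, 0.1337]
tcp_rot: [[0.083, 0.997, -0.0], [0.997, -0.083, 0.0], [0.0, -0.0, -1.0]]
contact_force: [-0.8, -0.6, -4.2]
finger_gap: 0.0315
finger_force: 60.9
```

```bash
python3 - <<'E'
from h import *
st(); d=get_image('side')
im=cv2.cvtColor(d['img'],cv2.COLOR_RGB2HSV); 
d=get_image('wrist'); h=cv2.cvtColor(d['img'],cv2.COLOR_RGB2HSV); m=cv2.inRange(h,(0,180,60),(5,255,255))|cv2.inRange(h,(175,180,60),(180,255,255))
ys,xs=np.where(m)
for v in range(ys.min(),ys.max(),25):
    x=xs[ys==v]; print(v,x.min(),x.max(),ray(d,x.min(),v,.055)[:2].round(3),ray(d,x.max(),v,.055)[:2].round(3))
E
```

```text
t 53.4 pos [450.9 428.7 133.7] yang -4.8 F [-0.8 -0.6 -4.2] gap 31.5 ff 60.9 j [ 0.66  0.34 -0.16  1.08  0.    2.31]
110 206 247 [0.376 0.512] [0.407 0.509]
135 208 436 [0.374 0.494] [0.547 0.479]
160 211 433 [0.373 0.475] [0.545 0.46 ]
185 213 430 [0.37  0.455] [0.544 0.44 ]
210 215 430 [0.368 0.434] [0.544 0.419]
235 208 439 [0.358 0.413] [0.553 0.396]
260 210 435 [0.355 0.389] [0.55  0.372]
285 220 412 [0.359 0.364] [0.53  0.349]Traceback (most recent call last):
  File "<stdin>", line 7, in <module>
    return umr_minimum(a, axis, None, out, keepdims, initial, where)
ValueError: zero-size array to reduction operation minimum which has no identity
```

Call:
apply_moves([
  {"tx":5,"ty":0,"tz":-45,"roll":0,"jaw":10},
  {"tx":5,"ty":0,"tz":-85,"roll":0,"jaw":10},
  {"tx":5,"ty":0,"tz":-106,"roll":0,"jaw":10},
  {"tx":5,"ty":0,"tz":-111,"roll":0,"jaw":10},
  {"tx":5,"ty":0,"tz":-113,"roll":0,"jaw":10},
])

```text
clock: 53.95
tool_pos: [0.4561, 0.4244, 0.0213]
tcp_rot: [[0.089, 0.996, -0.002], [0.996, -0.089, -0.002], [-0.002, -0.001, -1.0]]
contact_force: [0.2, -0.2, -2.5]
finger_gap: 0.0317
finger_force: 60.9
```

Call:
apply_moves([
  {"tx":0,"ty":0,"tz":0,"roll":0,"jaw":70},
  {"tx":0,"ty":0,"tz":0,"roll":0,"jaw":80},
  {"tx":0,"ty":0,"tz":2,"roll":0,"jaw":80},
  {"tx":0,"ty":0,"tz":45,"roll":0,"jaw":80},
  {"tx":0,"ty":0,"tz":95,"roll":0,"jaw":80},
])

```text
clock: 54.45
tool_pos: [0.4551, 0.4253, 0.1158]
tcp_rot: [[0.087, 0.996, -0.004], [0.996, -0.087, -0.003], [-0.003, -0.003, -1.0]]
contact_force: [0.9, 0.5, -0.3]
finger_gap: 0.0683
finger_force: 0.0
```

Call:
apply_moves([
  {"tx":0,"ty":-35,"tz":35,"roll":0,"jaw":30},
  {"tx":0,"ty":-80,"tz":50,"roll":0,"jaw":0},
  {"tx":10,"ty":-128,"tz":60,"roll":0,"jaw":0},
  {"tx":30,"ty":-170,"tz":70,"roll":0,"jaw":0},
  {"tx":50,"ty":-214,"tz":80,"roll":0,"jaw":0},
])

```text
clock: 54.95
tool_pos: [0.5073, 0.2113, 0.1985]
tcp_rot: [[0.086, 0.996, 0.003], [0.996, -0.086, 0.001], [0.001, 0.003, -1.0]]
contact_force: [1.0, 0.5, 0.2]
finger_gap: -0.0
finger_force: 0.0
```

```bash
python3 - <<'E'
from h import *
st(); bosses()
a=save('scene','s2.png')['img']; b=save('side','s2b.png')['img']
cv2.imwrite('pics/both.png',cv2.resize(np.vstack([a[:,:,::-1],b[:,:,::-1]])[:, 20:],(465,600)))
E
```

```text
t 55.0 pos [507.3 211.3 198.5] yang -4.9 F [1.  0.5 0.2] gap -0.0 ff 0.0 j [ 0.28  0.16 -0.24  1.16  0.    1.93]
scene 18 [392. 121.] [452.2 428.6  33. ]
scene 19 [357. 141.] [440.  297.3  33. ]
side 12 [365. 106.] [ 451.7 -418.3   33. ]
side 15 [360. 130.] [ 451. -290.   33.]
side 586 [228. 273.] [707.5 329.4  33. ]
side 33 [329. 281.] [443.6 295.   33. ]
side 39 [314. 326.] [455.6 425.5  33. ]
wrist 5054 [502.  65.] [708.5 313.3  33. ]
wrist 234 [242. 110.] [443.4 295.5  33. ]
```

View pics/both.png

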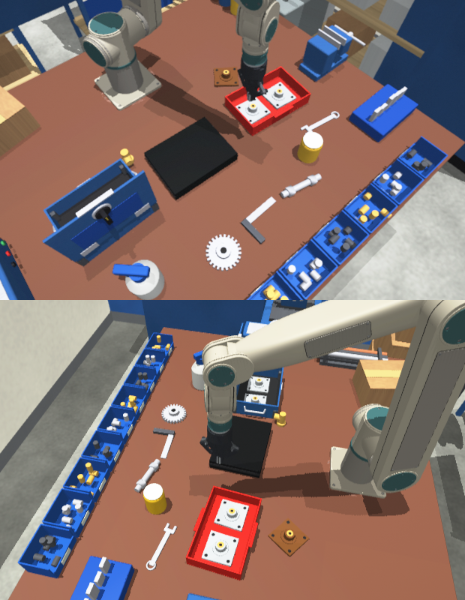

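Both rocking covers lie flat in the red bin (side px (314,326) and (329,281)), and both true ones lie flat in the case. Next I'll shut the lid, going round behind it with shut fingers.

Call:
apply_moves([
  {"tx":13,"ty":-46,"tz":10,"roll":0.1,"jaw":0},
  {"tx":26,"ty":-92,"tz":20,"roll":0.1,"jaw":0},
  {"tx":39,"ty":-138,"tz":30,"roll":0.1,"jaw":0},
  {"tx":52,"ty":-184,"tz":40,"roll":0.1,"jaw":0},
  {"tx":65,"ty":-230,"tz":55,"roll":0.1,"jaw":0},
])

```text
clock: 55.7
tool_pos: [0.571, -0.017, 0.2507]
tcp_rot: [[-0.016, 1.0, -0.002], [1.0, 0.016, 0.001], [0.001, -0.002, -1.0]]
contact_force: [1.8, -0.2, -0.6]
finger_gap: -0.0
finger_force: 0.0
```

Call:
apply_moves([
  {"tx":18,"ty":-45,"tz":10,"roll":0,"jaw":0},
  {"tx":33,"ty":-92,"tz":10,"roll":0,"jaw":0},
  {"tx":33,"ty":-140,"tz":10,"roll":0,"jaw":0},
  {"tx":33,"ty":-190,"tz":10,"roll":0,"jaw":0},
  {"tx":33,"ty":-238,"tz":10,"roll":0,"jaw":0},
])

```text
clock: 56.2
tool_pos: [0.6051, -0.2552, 0.2607]
tcp_rot: [[-0.016, 1.0, -0.001], [1.0, 0.016, 0.001], [0.001, -0.001, -1.0]]
contact_force: [-0.0, -0.3, 0.0]
finger_gap: -0.0
finger_force: 0.0
```

Call:
apply_moves([
  {"tx":0,"ty":-14,"tz":0,"roll":0,"jaw":0},
  {"tx":0,"ty":-14,"tz":-2,"roll":0,"jaw":0},
  {"tx":0,"ty":-14,"tz":-2,"roll":0,"jaw":0},
])

```text
clock: 56.5
tool_pos: [0.6045, -0.2671, 0.2584]
tcp_rot: [[-0.015, 1.0, -0.001], [1.0, 0.015, 0.002], [0.002, -0.001, -1.0]]
contact_force: [-0.3, 0.5, -1.1]
finger_gap: 0.0001
finger_force: 0.0
```

```bash
python3 - <<'E'
from h import *
st()
d=get_image('scene')
print(proj(d,[.556,-.21,.275]))
E
```

```text
t 56.5 pos [ 604.5 -267.1  258.4] yang 0.9 F [-0.3  0.5 -1.1] gap 0.1 ff 0.0 j [-0.51  0.33  0.1   1.35  0.    1.04]
(np.float64(213.8700884217908), np.float64(229.32984297349927))
```

Call:
apply_moves([
  {"tx":-18,"ty":0,"tz":0,"roll":0,"jaw":0},
  {"tx":-31,"ty":0,"tz":0,"roll":0,"jaw":0},
  {"tx":-48,"ty":0,"tz":0,"roll":0,"jaw":0},
  {"tx":-64,"ty":0,"tz":0,"roll":0,"jaw":0},
  {"tx":-80,"ty":0,"tz":-3,"roll":0,"jaw":0},
])

```text
clock: 57.05
tool_pos: [0.5258, -0.268, 0.2577]
tcp_rot: [[-0.015, 1.0, 0.005], [1.0, 0.015, -0.001], [-0.001, 0.005, -1.0]]
contact_force: [3.6, -0.3, 3.7]
finger_gap: 0.0001
finger_force: 1.8
```

```bash
python3 - <<'E'
from h import *
st(); get_image('scene'); print([np.round(s['xyz'],3).tolist()+[round(s['score'],2)] for l in ['lid_edge','latch_grip'] for s in spot_in(l,'scene')])
E
```

```text
t 57.0 pos [ 525.8 -268.   257.7] yang 0.9 F [ 3.6 -0.3  3.7] gap 0.1 ff 1.8 j [-0.58  0.2  -0.07  1.3   0.    0.97]
[[0.53, -0.365, 0.189, 0.67], [0.536, -0.354, 0.248, 0.61], [0.476, -0.025, 0.052, 0.32]]
```

Call:
apply_moves([
  {"tx":-15,"ty":0,"tz":-5,"roll":0,"jaw":0},
  {"tx":-30,"ty":0,"tz":-11,"roll":0,"jaw":0},
  {"tx":-45,"ty":0,"tz":-17,"roll":0,"jaw":0},
  {"tx":-59,"ty":0,"tz":-25,"roll":0,"jaw":0},
  {"tx":-72,"ty":0,"tz":-34,"roll":0,"jaw":0},
])

```text
clock: 57.7
tool_pos: [0.4538, -0.2697, 0.2235]
tcp_rot: [[-0.014, 1.0, 0.003], [1.0, 0.014, -0.002], [-0.002, 0.003, -1.0]]
contact_force: [0.7, -1.7, 2.1]
finger_gap: 0.0001
finger_force: 1.3
```

Call:
apply_moves([
  {"tx":-12,"ty":0,"tz":-11,"roll":0,"jaw":0},
  {"tx":-24,"ty":0,"tz":-22,"roll":0,"jaw":0},
  {"tx":-34,"ty":0,"tz":-35,"roll":0,"jaw":0},
  {"tx":-44,"ty":0,"tz":-48,"roll":0,"jaw":0},
  {"tx":-51,"ty":0,"tz":-62,"roll":0,"jaw":0},
])

```text
clock: 58.2
tool_pos: [0.402, -0.2695, 0.1606]
tcp_rot: [[-0.014, 1.0, 0.001], [1.0, 0.014, -0.001], [-0.001, 0.001, -1.0]]
contact_force: [0.2, -0.3, 1.7]
finger_gap: 0.0002
finger_force: 0.8
```

Call:
apply_moves([
  {"tx":-8,"ty":0,"tz":-14,"roll":0,"jaw":0},
  {"tx":-13,"ty":0,"tz":-30,"roll":0,"jaw":0},
  {"tx":-17,"ty":0,"tz":-45,"roll":0,"jaw":0},
  {"tx":-19,"ty":0,"tz":-55,"roll":0,"jaw":0},
  {"tx":-20,"ty":0,"tz":-64,"roll":0,"jaw":0},
])

```text
clock: 58.7
tool_pos: [0.3815, -0.269, 0.0957]
tcp_rot: [[-0.014, 1.0, -0.001], [1.0, 0.014, 0.0], [0.0, -0.001, -1.0]]
contact_force: [0.3, 0.6, 0.8]
finger_gap: -0.0001
finger_force: 0.5
```

```bash
python3 - <<'E'
from h import *
st()
E
```

```text
t 58.7 pos [ 381.5 -269.    95.7] yang 0.8 F [0.3 0.6 0.8] gap -0.1 ff 0.5 j [-0.75  0.12 -0.53  0.92 -0.    0.8 ]
```

Call:
apply_moves([
  {"tx":0,"ty":0,"tz":-4,"roll":0,"jaw":0},
  {"tx":0,"ty":0,"tz":-8,"roll":0,"jaw":0},
  {"tx":0,"ty":0,"tz":-11,"roll":0,"jaw":0},
  {"tx":0,"ty":0,"tz":-12,"roll":0,"jaw":0},
  {"tx":0,"ty":0,"tz":-12,"roll":0,"jaw":0},
])

```text
clock: 59.2
tool_pos: [0.3818, -0.2696, 0.0844]
tcp_rot: [[-0.013, 1.0, 0.0], [1.0, 0.013, -0.0], [-0.0, 0.0, -1.0]]
contact_force: [0.4, 0.2, 0.5]
finger_gap: 0.0004
finger_force: 0.0
```

Call:
apply_moves([
  {"tx":0,"ty":0,"tz":-1,"roll":0,"jaw":0},
  {"tx":0,"ty":0,"tz":-1.5,"roll":0,"jaw":0},
  {"tx":0,"ty":0,"tz":-1.5,"roll":0,"jaw":0},
])

```text
clock: 59.5
tool_pos: [0.3819, -0.2697, 0.0835]
tcp_rot: [[-0.013, 1.0, 0.001], [1.0, 0.013, -0.001], [-0.001, 0.001, -1.0]]
contact_force: [-1.7, 1.1, 4.4]
finger_gap: 0.0002
finger_force: 2.5
```

```bash
python3 - <<'E'
from h import *
st()
E
```

```text
t 59.5 pos [ 381.9 -269.7   83.5] yang 0.7 F [-1.7  1.1  4.4] gap 0.2 ff 2.5 j [-0.75  0.13 -0.55  0.89  0.    0.8 ]
```

Call:
apply_moves([
  {"tx":0,"ty":0,"tz":-1,"roll":0,"jaw":0},
  {"tx":0,"ty":0,"tz":-1.5,"roll":0,"jaw":0},
  {"tx":0,"ty":0,"tz":-1.5,"roll":0,"jaw":0},
])

```text
clock: 59.8
tool_pos: [0.3819, -0.2698, 0.0834]
tcp_rot: [[-0.013, 1.0, 0.001], [1.0, 0.013, -0.001], [-0.001, 0.001, -1.0]]
contact_force: [-4.2, 3.6, 15.6]
finger_gap: -0.0
finger_force: 7.9
```

Call:
apply_moves([
  {"tx":0,"ty":0,"tz":30,"roll":0,"jaw":0},
  {"tx":0,"ty":30,"tz":75,"roll":0,"jaw":0},
  {"tx":0,"ty":75,"tz":90,"roll":0,"jaw":50},
  {"tx":0,"ty":120,"tz":100,"roll":0,"jaw":100},
  {"tx":0,"ty":150,"tz":110,"roll":0,"jaw":100},
])

```text
clock: 60.3
tool_pos: [0.3811, -0.1173, 0.1921]
tcp_rot: [[-0.014, 1.0, 0.001], [1.0, 0.014, 0.0], [0.0, 0.001, -1.0]]
contact_force: [1.3, -0.5, 0.0]
finger_gap: 0.0434
finger_force: 0.0
```

```bash
python3 - <<'E'
from h import *
st()
a=get_image('scene'); print([np.round(s['xyz'],3).tolist()+[round(s['score'],2)] for s in spot_in('latch_grip','scene')])
for r in regions_of('latch_grip','scene')[:2]: print(round(r['score'],2),r['region'].sum(),rect(a,r['region'],.119))
b=get_image('side'); print([np.round(s['xyz'],3).tolist()+[round(s['score'],2)] for s in spot_in('latch_grip','side')])
ua,va=map(int,proj(a,[.39,-.352,.11])); ub,vb=map(int,proj(b,[.39,-.352,.11])); print(ua,va,ub,vb)
A=cv2.resize(a['img'][va-40:va+40,ua-40:ua+60],None,fx=4,fy=4,interpolation=2);B=cv2.resize(b['img'][vb-40:vb+40,ub-50:ub+50],None,fx=4,fy=4,interpolation=2)
cv2.imwrite('pics/lid.png',np.hstack([A,B])[:,:,::-1])
E
```

```text
t 60.3 pos [ 381.1 -117.3  192.1] yang 0.8 F [ 1.3 -0.5  0. ] gap 43.4 ff 0.0 j [-0.46 -0.11 -0.53  1.14  0.    1.1 ]
[[0.387, -0.358, 0.102, 0.63], [0.334, -0.204, 0.041, 0.19]]
0.59 264 ([388.0, -362.0], [60.0, 37.0], 23.6)
[[0.791, 0.208, 0.027, 0.71], [0.482, -0.3, 0.087, 0.36]]
137 249 382 103
```

View pics/lid.png

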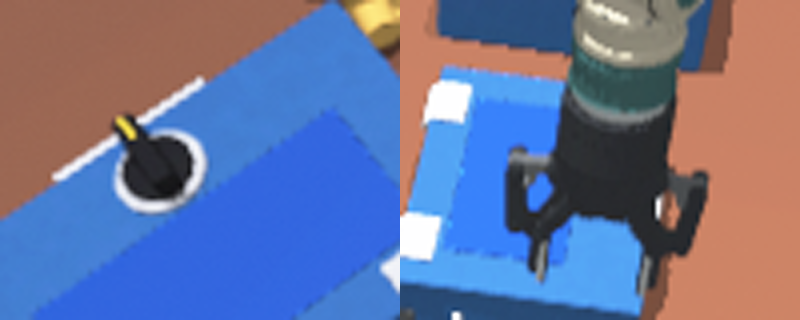

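The last view shows the lid shut (solid at z=83.4 with 15 N on it) and the latch bar running from crop (127,122) to (180,188). I'll compute the bar's direction.

```bash
python3 - <<'E'
from h import *
a=get_image('scene')
ua,va=map(int,proj(a,[.39,-.352,.11]))
P=[ray(a,ua-40+x/4,va-40+y/4,.119)*1000 for x,y in [(123,120),(180,188)]]; print(np.round(P)); e=P[0]-P[1]; print(np.degrees(np.arctan2(e[1],e[0])))
# ring (white, lid outer face z=.083+) centre
img=a['img'][va-40:va+40,ua-40:ua+60].astype(int); 
m=(img.min(2)>170).astype(np.uint8); n,l,s,c=cv2.connectedComponentsWithStats(m)
for i in range(1,n):
    if s[i,4]>10: 
        bb=s[i]; u0,v0=ua-40+bb[0]+bb[2]/2-.5, va-40+bb[1]+bb[3]/2-.5
        print(bb, ray(a,u0,v0,.085)*1000)
# dark mask
dk=(img.max(2)<75).astype(np.uint8); n,l,s,c=cv2.connectedComponentsWithStats(dk)
for i in range(1,n):
    if s[i,4]>30: print('dark',s[i],c[i],ray(a,ua-40+c[i][0],va-40+c[i][1],.1)*1000)
E
```

```text
[[ 357. -357.  119.]
 [ 418. -352.  119.]]
-175.7086984834245
[34 19 17 12 42] [ 338.0437533  -330.30837166   85.        ]
[43 33  8 15 46] [ 382.29847548 -342.09302895   85.        ]
[13 34 16 11 47] [ 339.69717924 -388.46573561   85.        ]
[29 44 14  9 44] [ 384.0857257  -372.12269161   85.        ]
[95 63  5 10 26] [ 519.86575806 -286.85461284   85.        ]
dark [ 29  29  19  21 233] [38.44635193 40.87553648] [ 381.73144224 -357.26081745  100.        ]
```

Bar along case x, centre about (387,-354) mm. I'll turn the gripper 90° so it closes across the bar, and move over it.

Call:
apply_moves([
  {"tx":1,"ty":-48,"tz":0,"roll":0.15,"jaw":70},
  {"tx":2,"ty":-96,"tz":0,"roll":0.3,"jaw":70},
  {"tx":3,"ty":-144,"tz":0,"roll":0.45,"jaw":70},
  {"tx":5,"ty":-192,"tz":0,"roll":0.6,"jaw":70},
  {"tx":6,"ty":-236,"tz":0,"roll":0.75,"jaw":70},
])

```text
clock: 61.1
tool_pos: [0.3864, -0.354, 0.1904]
tcp_rot: [[-0.658, 0.753, -0.001], [0.753, 0.658, 0.001], [0.001, 0.0, -1.0]]
contact_force: [0.4, 0.8, -0.4]
finger_gap: 0.0601
finger_force: 0.0
```

Call:
apply_moves([
  {"tx":0,"ty":0,"tz":0,"roll":0.15,"jaw":60},
  {"tx":0,"ty":0,"tz":0,"roll":0.3,"jaw":60},
  {"tx":0,"ty":0,"tz":0,"roll":0.45,"jaw":60},
  {"tx":0,"ty":0,"tz":0,"roll":0.6,"jaw":60},
  {"tx":0,"ty":0,"tz":0,"roll":0.75,"jaw":60},
])

```text
clock: 61.6
tool_pos: [0.3865, -0.3523, 0.1902]
tcp_rot: [[-0.995, 0.103, -0.001], [0.103, 0.995, 0.001], [0.001, 0.001, -1.0]]
contact_force: [-0.1, -0.7, -0.1]
finger_gap: 0.0513
finger_force: 0.0
```

Call:
apply_moves([
  {"tx":0,"ty":0,"tz":0,"roll":0.08,"jaw":60},
  {"tx":0,"ty":0,"tz":0,"roll":0.08,"jaw":60},
])

```text
clock: 61.8
tool_pos: [0.3866, -0.352, 0.1903]
tcp_rot: [[-1.0, 0.029, -0.001], [0.029, 1.0, 0.001], [0.001, 0.001, -1.0]]
contact_force: [0.3, -0.1, -1.0]
finger_gap: 0.0512
finger_force: 0.0
```

```bash
python3 - <<'E'
from h import *
st()
d=get_image('wrist'); print([np.round(s['xyz'],3).tolist()+[round(s['score'],2)] for s in spot_in('latch_grip','wrist')])
for r in regions_of('latch_grip','wrist')[:2]:
    ys,xs=np.where(r['region']); print(round(r['score'],2),r['region'].sum(),xs.min(),xs.max(),ys.min(),ys.max(),rect(d,r['region'],.119))
print('expected axis px',proj(d,[.387,-.354,.119]))
im=d['img'].astype(int)
y=(im[:,:,0]>150)&(im[:,:,1]>120)&(im[:,:,2]<90); ys,xs=np.where(y)
if len(xs): print('yellow',len(xs),xs.mean(),ys.mean(),ray(d,xs.mean(),ys.mean(),.119)*1000)
w=(im.min(2)>150).astype(np.uint8); n,l,s,c=cv2.connectedComponentsWithStats(w)
for i in range(1,n):
    if s[i,4]>60: print('white',s[i],ray(d,s[i,0]+s[i,2]/2,s[i,1]+s[i,3]/2,.085)*1000)
E
```

```text
t 61.8 pos [ 386.6 -352.   190.3] yang 88.3 F [ 0.3 -0.1 -1. ] gap 51.2 ff 0.0 j [-0.86  0.12 -0.3   1.14 -0.   -0.83]
[[0.374, -0.355, 0.117, 0.95], [0.449, -0.089, 0.046, 0.64]]
0.58 1990 289 333 168 234 ([377.0, -354.0], [52.0, 36.0], 25.9)
expected axis px (np.float64(313.4563577717521), np.float64(213.04954261276436))
yellow 337 423.7833827893175 133.4391691394659 [ 327.65972739 -270.80773659  119.        ]
white [252 145 113  11 670] [ 341.2933101  -357.05706129   85.        ]
white [281 169  22  53 348] [ 381.27427502 -373.60626391   85.        ]
white [317 168  24  53 377] [ 381.37659665 -339.99788548   85.        ]
```

Call:
apply_moves([
  {"tx":-1,"ty":-3,"tz":-30,"roll":0.05,"jaw":60},
  {"tx":-1,"ty":-3,"tz":-60,"roll":0.05,"jaw":60},
  {"tx":-1,"ty":-3,"tz":-82,"roll":0.05,"jaw":60},
  {"tx":-1,"ty":-3,"tz":-90,"roll":0.05,"jaw":60},
  {"tx":-1,"ty":-3,"tz":-91,"roll":0.05,"jaw":60},
])

```text
clock: 62.45
tool_pos: [0.3856, -0.3534, 0.0991]
tcp_rot: [[-1.0, -0.022, -0.002], [-0.022, 1.0, 0.002], [0.002, 0.002, -1.0]]
contact_force: [-0.2, -0.7, 0.7]
finger_gap: 0.0513
finger_force: 0.0
```

Call:
apply_moves([
  {"tx":0,"ty":0,"tz":0,"roll":0,"jaw":30},
  {"tx":0,"ty":0,"tz":0,"roll":0,"jaw":10},
  {"tx":0,"ty":0,"tz":0,"roll":0,"jaw":5},
  {"tx":0,"ty":0,"tz":0,"roll":0,"jaw":5},
  {"tx":0,"ty":0,"tz":0,"roll":0,"jaw":5},
], force=40)

```text
clock: 62.95
tool_pos: [0.3873, -0.3564, 0.102]
tcp_rot: [[-1.0, -0.023, 0.002], [-0.023, 1.0, -0.005], [-0.002, -0.005, -1.0]]
contact_force: [-1.4, -6.0, 2.3]
finger_gap: 0.0126
finger_force: 44.1
```

```bash
python3 - <<'E'
from h import *
s=st(); print(np.round(s['wrist_torque'],2))
E
```

```text
t 63.0 pos [ 387.3 -356.4  102. ] yang 91.3 F [-1.4 -6.   2.3] gap 12.6 ff 44.1 j [-0.87  0.21 -0.41  0.95 -0.   -0.89]
[-0.9   0.29  0.07]
```

Call:
apply_moves([
  {"tx":0,"ty":-1,"tz":0,"roll":-0.14,"jaw":5},
  {"tx":0,"ty":-1,"tz":0,"roll":-0.28,"jaw":5},
  {"tx":0,"ty":-1,"tz":0,"roll":-0.42,"jaw":5},
  {"tx":0,"ty":-1,"tz":0,"roll":-0.56,"jaw":5},
  {"tx":0,"ty":-1,"tz":0,"roll":-0.7,"jaw":5},
])

```text
clock: 63.45
tool_pos: [0.3859, -0.3609, 0.1021]
tcp_rot: [[-0.775, 0.632, -0.003], [0.632, 0.775, -0.013], [-0.006, -0.012, -1.0]]
contact_force: [-7.5, -15.5, -0.3]
finger_gap: 0.013
finger_force: 43.6
```

```bash
python3 - <<'E'
from h import *
s=st(); print(np.round(s['wrist_torque'],2))
E
```

```text
t 63.5 pos [ 385.9 -360.9  102.1] yang 50.8 F [ -7.5 -15.5  -0.3] gap 13.0 ff 43.6 j [-0.87  0.21 -0.41  0.95 -0.01 -0.18]
[-2.94  1.38  0.18]
```

Call:
apply_moves([
  {"tx":0,"ty":0,"tz":0,"roll":-0.14,"jaw":5},
  {"tx":0,"ty":0,"tz":0,"roll":-0.28,"jaw":5},
  {"tx":0,"ty":0,"tz":0,"roll":-0.42,"jaw":5},
  {"tx":0,"ty":0,"tz":0,"roll":-0.56,"jaw":5},
  {"tx":0,"ty":0,"tz":0,"roll":-0.7,"jaw":5},
])

```text
clock: 63.95
tool_pos: [0.382, -0.3634, 0.1021]
tcp_rot: [[-0.183, 0.983, -0.012], [0.983, 0.182, -0.019], [-0.016, -0.016, -1.0]]
contact_force: [-18.1, -21.3, 2.3]
finger_gap: 0.0129
finger_force: 43.9
```

Call:
apply_moves([
  {"tx":0,"ty":0,"tz":0,"roll":-0.1,"jaw":5},
  {"tx":0,"ty":0,"tz":0,"roll":-0.17,"jaw":5},
  {"tx":0,"ty":0,"tz":0,"roll":-0.17,"jaw":5},
])

```text
clock: 64.25
tool_pos: [0.3808, -0.3636, 0.1022]
tcp_rot: [[-0.018, 1.0, -0.015], [1.0, 0.017, -0.019], [-0.019, -0.015, -1.0]]
contact_force: [-19.8, -21.1, 3.6]
finger_gap: 0.013
finger_force: 44.0
```

```bash
python3 - <<'E'
from h import *
s=st(); print(np.round(s['wrist_torque'],2))
E
```

```text
t 64.2 pos [ 380.8 -363.6  102.2] yang 1.0 F [-19.8 -21.1   3.6] gap 13.0 ff 44.0 j [-0.87  0.21 -0.41  0.95 -0.02  0.68]
[-4.15  3.9   0.06]
```

Call:
apply_moves([
  {"tx":-2,"ty":-2,"tz":0,"roll":0,"jaw":5},
  {"tx":-4,"ty":-4,"tz":0,"roll":0,"jaw":5},
  {"tx":-4,"ty":-4,"tz":0,"roll":0,"jaw":5},
])

```text
clock: 64.55
tool_pos: [0.3806, -0.3638, 0.1021]
tcp_rot: [[-0.021, 1.0, -0.004], [1.0, 0.021, -0.01], [-0.01, -0.005, -1.0]]
contact_force: [-8.3, -10.0, 5.3]
finger_gap: 0.0134
finger_force: 44.2
```

Call:
apply_moves([
  {"tx":0,"ty":0,"tz":0,"roll":0,"jaw":50},
  {"tx":0,"ty":0,"tz":0,"roll":0,"jaw":60},
  {"tx":0,"ty":0,"tz":0,"roll":0,"jaw":60},
  {"tx":0,"ty":0,"tz":30,"roll":0,"jaw":60},
  {"tx":0,"ty":0,"tz":75,"roll":0,"jaw":60},
])

```text
clock: 65.05
tool_pos: [0.3805, -0.3557, 0.1725]
tcp_rot: [[-0.025, 1.0, -0.005], [1.0, 0.025, 0.008], [0.008, -0.005, -1.0]]
contact_force: [-0.4, -0.2, 1.0]
finger_gap: 0.0514
finger_force: 0.0
```

Call:
apply_moves([
  {"tx":0,"ty":40,"tz":20,"roll":0,"jaw":60},
  {"tx":0,"ty":88,"tz":40,"roll":0,"jaw":60},
  {"tx":10,"ty":135,"tz":60,"roll":0,"jaw":60},
  {"tx":20,"ty":182,"tz":80,"roll":0,"jaw":60},
  {"tx":30,"ty":230,"tz":80,"roll":0,"jaw":60},
])

```text
clock: 65.55
tool_pos: [0.4128, -0.1321, 0.2576]
tcp_rot: [[-0.023, 1.0, 0.005], [1.0, 0.023, -0.001], [-0.001, 0.005, -1.0]]
contact_force: [1.3, 0.4, 0.2]
finger_gap: 0.0513
finger_force: 0.0
```

```bash
python3 - <<'E'
from h import *
st()
a=get_image('scene')
ua,va=map(int,proj(a,[.39,-.352,.11]))
img=a['img'][va-40:va+40,ua-40:ua+60].astype(int)
dk=(img.max(2)<75).astype(np.uint8); n,l,s,c=cv2.connectedComponentsWithStats(dk)
for i in range(1,n):
    if s[i,4]>30: print('dark',s[i],ray(a,ua-40+c[i][0],va-40+c[i][1],.1)*1000)
y=(img[:,:,0]>140)&(img[:,:,1]>120)&(img[:,:,2]<110)
for v,u in np.argwhere(y)[:40]:
    X=ray(a,ua-40+u,va-40+v,.119)*1000
    if X[1]<-300: print('yel',u,v,X.round())
for v in range(25,60,1): print(''.join('#' if img[v,u].max()<75 else ('Y' if y[v,u] else ('o' if img[v,u].min()>150 else '.')) for u in range(15,65)))
for r in regions_of('lid','scene')[:1]: print(r['score'],rect(a,r['region'],.083))
E
```

```text
t 65.5 pos [ 412.8 -132.1  257.6] yang 1.3 F [1.3 0.4 0.2] gap 51.3 ff 0.0 j [-0.46 -0.09 -0.37  1.28  0.    1.09]
dark [ 25  32  24  18 281] [ 381.09210398 -359.09566558  100.        ]
.........................ooooo....................
........................ooooo.....................
......................ooooo.......................
.....................ooooo........................
...................ooooo..........................
..................ooooo....YY.....................
................ooooo.....YYY.....................
...............ooooo.....YYY.##...................
.............ooooo.....YYY.#####..................
............ooooo....##YY.#######.................
..........ooooo....###############................
.........ooooo....################................
.......ooooo....#################.oo..............
......ooooo....##################.oo..............
....ooooo....####################ooo..............
...ooooo....#####################.ooo.............
.ooooo.....######################oooo.............
ooooo.....#######################ooo...........
[... 214 characters left out ...]
........################oooo................
...............#############.oooo.................
..................o..####..ooooo..................
.................oooooooooooooo...................
.................oooooooooooo.....................
..................ooooooooo.......................
..................................................
..................................................
..................................................
..................................................
..................................................
..................................................
..................................................
0.88 ([443.0, -357.0], [217.0, 286.0], 1.0)
```

The bar now lies along y with its yellow tip at +y, a clockwise quarter turn. The lid is flat and the robot is clear, so I'll hand in.

```bash
python3 - <<'E'
from h import *
print(bot.finish_job())
E
```

```text
the job is handed in; nothing more can be done
None
```

The job is handed in after about 66 s on the robot clock, but no verdict came back: the two covers that sat still lie flat in the blue case, the two that rocked are in the red scrap bin, and the lid is pressed shut with the latch turned clockwise a quarter turn.

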